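Empty the ultrasonic cleaner onto the drying rail

TASK

Slide the ultrasonic cleaner's cover fully open and hang every instrument carrier that is in the tank on the drip half of the rail, entirely on that side of the green band. Once they all hang there, slide them along the rail, never lifting one over the dry half, until each hangs entirely past the green band on the dry half. Then slide the cover fully shut, and leave everything else on the counter alone.

Things in the scene. Friction and masses are not known exactly. Their poses are not given: they have to be found in the camera images.
- cleaner: Black ultrasonic cleaner, fixed. Origin on the counter under the middle of its open steel tank, x axis from the tank towards the rear deck. Tank inside 150 (x) x 200 (y) mm, floor 22 mm and rim 142 mm above the counter, walls 10 mm; a steel sill 14 mm wide, 30 mm high runs inside along the -x and +x walls. The deck, 138 mm high, reaches from x = 85 to 250 mm; whole width 220 mm.
- cover (a joint): The clear flat cover of the cleaner (blue edges and blue grip bar). Value: how far it is slid back along the cleaner's +x, in m: 0 = closed over the tank, 0.15 = fully open over the deck. It needs about 2 N and stays where it is left.
- cover_grip (a point): Top middle of the cover's blue grip bar, which is 12 mm thick along the slide, 80 mm long across it and 26 mm tall, standing on the cover's top face (148 mm above the counter).
- drying_rail: Drying rail on a fixed stand. Origin on the counter under the rail's middle, y along the rail. Steel bar 12 mm thick, axis 120 mm up, 500 mm long between posts. Drip half: -y side, white tray, blue floor. Dry half: +y side, lilac mat. Low along each side runs an 8 mm guide rod (x = -48 and 48 mm, top 54 mm up) against swinging. A hung carrier's origin is about 45 mm above the counter.
- band (a point): Centre of the green band, 12 mm long, painted flush round the middle of the rail (on the rail's axis): the mark between drip half and dry half. Carriers slide freely over it.
- carrier_blue: Steel instrument carrier with blue grip tab, 60 x 44 x 116 mm (x, y, z), 150 to 310 g; may be absent (None). Origin: centre of its underside, z up. Below: open basket, rim 36 mm up, stands by itself. On top, above the basket's middle: the grip tab, 10 mm thick along x, 28 mm wide along y, from 88 to 116 mm up. Between them a hook, 40 mm wide along y.
- carrier_blue_hook (a point): Hook of the blue carrier: inner ridge of its gable roof, 82 mm above the underside, where the rail comes to lie. The hook is closed by a stem on its -x side (inner face at x = -16 mm) and open towards +x: the rail passes in from +x between basket rim (36 mm up) and a lip at x = 16 to 20 mm that comes down to 64 mm up; then the carrier is lowered until the gable sits on the rail.
- carrier_orange: Steel instrument carrier with orange grip tab, 60 x 44 x 116 mm (x, y, z), 150 to 310 g; may be absent (None). Origin: centre of its underside, z up. Below: open basket, rim 36 mm up, stands by itself. On top, above the basket's middle: the grip tab, 10 mm thick along x, 28 mm wide along y, from 88 to 116 mm up. Between them a hook, 40 mm wide along y.
- carrier_orange_hook (a point): Hook of the orange carrier: inner ridge of its gable roof, 82 mm above the underside, where the rail comes to lie. The hook is closed by a stem on its -x side (inner face at x = -16 mm) and open towards +x: the rail passes in from +x between basket rim (36 mm up) and a lip at x = 16 to 20 mm that comes down to 64 mm up; then the carrier is lowered until the gable sits on the rail.
- carrier_green: Steel instrument carrier with green grip tab, 60 x 44 x 116 mm (x, y, z), 150 to 310 g; may be absent (None). Origin: centre of its underside, z up. Below: open basket, rim 36 mm up, stands by itself. On top, above the basket's middle: the grip tab, 10 mm thick along x, 28 mm wide along y, from 88 to 116 mm up. Between them a hook, 40 mm wide along y.
- carrier_green_hook (a point): Hook of the green carrier: inner ridge of its gable roof, 82 mm above the underside, where the rail comes to lie. The hook is closed by a stem on its -x side (inner face at x = -16 mm) and open towards +x: the rail passes in from +x between basket rim (36 mm up) and a lip at x = 16 to 20 mm that comes down to 64 mm up; then the carrier is lowered until the gable sits on the rail.
- spray_bottle: White spray bottle with blue label, 76 mm wide, 195 mm tall, loose bystander, to be left alone. Origin: centre of its underside.
- wipes_tub: White and blue wipes tub, 96 mm in diameter, 150 mm tall, loose bystander, to be left alone. Origin: centre of its underside.
- cassette: Pink instrument cassette with steel strips, 90 x 140 x 28 mm, loose bystander, to be left alone. Origin: centre of its underside.
- blue_bin: Open blue bin, 90 x 120 x 50 mm, loose bystander, to be left alone. Origin: centre of its underside.
- timer: White timer, 50 x 70 x 35 mm, loose bystander, to be left alone. Origin: centre of its underside.
- burr_rack: Yellow rack of brass burrs, 50 x 100 x 48 mm, loose bystander, to be left alone. Origin: centre of its underside.

How it is judged:
By the outcome, as a careful person would: the job done as asked, in the order asked, and still so for the second after the job is handed in, with the robot touching nothing.
Of carrier_blue, carrier_orange, carrier_green only 2 to 3 are there at a start; the rules pass over those that are not, and their reading is None.
At some moment in a run one of carrier_blue, carrier_orange, carrier_green may be knocked a few centimetres aside while the robot is not near it.
It also fails if it takes over 210 s, if anything falls off the work surface, if the arm or the gripper's body presses on something with over 40 N, if the wrist force passes 120 N, or if a joint passes its speed limit or range.

ROBOT

A 6-joint arm with a two-finger parallel gripper is mounted at the origin on the work surface. World frame = base frame: x ahead of the robot, y to its left, z up, the work surface at z = 0. Lengths are in m, angles in rad, forces in N, time in s.
With the tool pointing down it reaches from about 0.325 to 0.9 m from the base axis. Payload 6.1 kg.
Tool frame: the origin (TCP) lies on the centre line of the jaws, within the pads' length; the fingertips stand 25 mm ahead of it and the grasp point (between the pads) lies 6 mm ahead of it; z points along the fingers, y is the line along which they close (so a half turn about z gives the same grasp; the last joint's range is limited). The gripper opens to 87 mm and grips with 3 to 60 N. Pads are 19 mm wide; open, the fingers measure 117 mm over their backs; the gripper's body (75 mm by 190 mm) begins 51 mm behind the grasp point.
Start: joints at [1.013, 0.22, 1.526, -0, 1.395, -0.126], TCP at [0.262, 0.568, 0.248] pointing down, gripper open.
Joint ranges: [-2.98, 2.98], [-0.91, 2.08], [0.09, 2.57], [-1.24, 4.39], [0.2, 2.65], [-2.68, 2.68]. Speed limits (rad/s): [2.57, 2.57, 3.01, 3.14, 3.14, 3.14].

INTERFACE

Orientations are given as a rotation vector (axis times angle).
In Python, from workcell import bot, viewer, finish_job gives the robot as it stands.
- The arm moves only by the tool move_arm, never from a script. Its argument "motion" is a list of rows, each a list of 3 entries, a list of its own where there are three numbers: the shift along the world's x, y, z scaled (see below), then the turn, a rotation vector about the world's x, y, z scaled (see below), then the closure, from -1 (fully open) to 1 (shut). A call has 1 to 8 rows; each row is the pose to reach, as a shift and turn from the pose commanded when the call began, turning the shorter way round; what a row does not reach only later rows make up. The controller multiplies each number of a shift by 0.15 m and each number of a turn by pi rad. A row lasts 1/10 s, in which the tool goes at most 50 mm and 8.59 degrees, less where a joint would pass 70% of its speed; a pose out of reach is approached as far as the arm can. A call with a number of a shift or a turn outside -1 to 1 is refused whole. A call with a gripper value outside its range is refused whole. The fingers move at their own pace and stop on an object; "force" is the grip in N (left out, the last holds). Time passes only in rows, so rows that repeat a pose let the fingers close. It gives the time, the measured TCP pose, the force, the opening and the grip force at its end, in the units of the state.
- bot.get_obs(): the state, without advancing time (a new reading comes with each control period).
- viewer.capture(name): name is "scene" or "top" or "wrist"; returns the picture (400x640x3 uint8, blue, green, red); there is no depth.
- viewer.get_calibration(name): a dict with "fx", "fy", "cx", "cy" (pixels), "extrinsics" (4x4, takes a point from camera to world coordinates); the wrist camera has in their place "mount" (4x4, takes a point from camera to tool coordinates, whose origin is the TCP and whose axes are the flange's). Camera axes: x right, y up, looking along -z (the intrinsics and any distortion apply to the point x, -y, -z); pixel columns grow to the right and rows downward; lengths in m; the calibration is good to about 2 mm. A picture is of the moment at which its call begins: read the wrist's pose just before it. get_calibration takes no time and is no camera call.
- finish_job(): hands the job in; it is judged then, once.
Trained networks look in the newest picture that a camera, given by its name, has taken for a name from the list of things; names that differ only in an ending like _2 or _b are one class to them, and where a whole thing is asked for, a point or a joint stands for the part that bears it (a point fixed in the world has none). Each returns a list of dicts, best first, with "confidence" (0 to 1); they miss things now and then, are a little off and sometimes report something else, mostly with a low value. They report only what shows in the picture. A call takes as long as a camera call.
- viewer.search_frame(camera, target): "location" ([x, y, z] in m, in the coordinates of the camera as it stood for that picture, good to about 4 mm: the middle of the surface that is visible of it).
- viewer.spot_point(camera, target): "location" ([x, y, z] in m, in the coordinates of the camera as it stood for that picture, good to about 4 mm: a listed point, or the origin of a listed thing).
The state is a dict: "clock": time; "joint_pos": joint angles; "joint_velocities": joint speeds; "joint_efforts": joint torques, N m; "position": TCP position; "eef_rot": TCP orientation; "contact_force": force on the tool from outside, world axes, zero at the start; "torque": the same for the moment, N m; "finger_gap": opening from 0.0 (shut) to 1.0 (fully open); "grasp_force": force on a finger pad.
Only numpy, scipy, OpenCV 4.12 (cv2) and the standard library are available. Lean on these libraries where they do the work, as an engineer would, in place of code of your own. Each camera call takes 0.05 s, during which the arm holds its last target. There are 200 camera calls.

## Working session

There is one attempt and no reset: what is moved stays moved. The work goes in short steps, Python scripts to look and compute and a tool call to move; the robot and the scene stay as the last step left them, time stands still between calls to the robot, and variables do not carry over. Pictures are saved under pics/ and viewed, at most 14 in all, crops included, and the job is handed in when it is done.

Besides the shell and the picture viewer there is one more tool, called after "Emit:" in YAML: its name, and indented under it one key for each argument. move_arm: Moves the arm, as the interface text tells. Shifts and turns lie within -1 to 1; 1 stands for 0.15 m of shift or pi rad of turn. Its arguments: {"type":"object","properties":{"motion":{"type":"array","items":{"type":"array"}},"force":{"type":"number"}},"required":["motion"]}

```bash
mkdir -p pics; ls
cat > h.py <<'E'
import numpy as np, cv2
from workcell import bot, viewer, finish_job
from scipy.spatial.transform import Rotation as R
def T():
    o=bot.get_obs(); M=np.eye(4); M[:3,:3]=R.from_rotvec(o["eef_rot"]).as_matrix(); M[:3,3]=o["position"]; return M
def snap(cam,name=None):
    t=T(); im=viewer.capture(cam)
    if name: cv2.imwrite(f"pics/{name}.png",im)
    c=viewer.get_calibration(cam)
    return im,(np.array(c["extrinsics"]) if cam!="wrist" else t@np.array(c["mount"]))
def pts(cam,E,names,fn="spot_point"):
    out={}
    for n in names:
        r=getattr(viewer,fn)(cam,n)
        out[n]=[((E@np.r_[d["location"],1])[:3],d["confidence"]) for d in r[:2]]
        print(cam,n,[(p.round(4).tolist(),round(c,2)) for p,c in out[n]])
    return out
E
python3 - <<'E'
from h import *
o=bot.get_obs(); print(o)
for cam in ("scene","top"):
    im,E=snap(cam,cam+"0")
    print(viewer.get_calibration(cam))
    pts(cam,E,["cleaner","cover_grip","drying_rail","band"]+[f"carrier_{c}" for c in("blue","orange","green")]+[f"carrier_{c}_hook" for c in("blue","orange","green")])
pts("top",E,["spray_bottle","wipes_tub","cassette","blue_bin","timer","burr_rack"])
E
```

```text
pics
{'clock': 0.0, 'joint_pos': array([ 1.01291672e+00,  2.21237775e-01,  1.52765171e+00, -1.30717401e-05,
        1.39472608e+00, -1.26114541e-01]), 'joint_velocities': array([ 9.96940113e-04, -4.09409759e-04, -6.23108185e-04, -3.44074997e-04,
        2.30372004e-03, -7.43622190e-05]), 'joint_efforts': array([ 1.71636690e-03, -4.94610929e+01, -3.87384975e+01,  7.00790319e-02,
        5.69559750e-02, -1.57037794e-04]), 'position': array([0.26124111, 0.56712136, 0.24640853]), 'eef_rot': array([-6.72812607e-01, -3.06801769e+00,  2.99969255e-03]), 'contact_force': array([0.39066573, 0.51496496, 0.58198685]), 'torque': array([-0.00847828, -0.0439484 ,  0.03005007]), 'grasp_force': 0.0, 'finger_gap': 1.0015959508988916}
{'fx': 473.11254655346136, 'fy': 473.11254655346136, 'cx': 326.74150833397624, 'cy': 198.01655036324166, 'extrinsics': array([[ 0.60138798, -0.61124537,  0.5145013 ,  1.32716489],
       [ 0.79895265,  0.45793436, -0.38983431, -0.57009161],
       [ 0.0026766 ,  0.64550385,  0.76375233,  1.22505998],
       [ 0.        ,  0.        ,  0.        ,  1.        ]])}
scene cle
[... 934 characters left out ...]
.1729, 0.003], 0.67)]
top band [([0.554, 0.1698, 0.119], 0.65)]
top carrier_blue [([0.479, -0.2897, 0.0206], 0.51), ([0.4767, -0.2899, 0.1007], 0.24)]
top carrier_orange []
top carrier_green [([0.4619, -0.217, 0.0201], 0.51), ([0.5534, 0.1688, 0.1173], 0.35)]
top carrier_blue_hook [([0.4785, -0.2874, 0.1006], 0.53)]
top carrier_orange_hook []
top carrier_green_hook []
top spray_bottle [([0.7648, -0.0531, -0.0003], 0.83)]
top wipes_tub [([0.7412, 0.1068, -0.0031], 0.84)]
top cassette [([0.3898, 0.1823, 0.0013], 0.82), ([0.463, -0.2141, 0.0231], 0.67)]
top blue_bin [([0.7295, 0.2691, -0.0009], 0.92)]
top timer [([0.3735, -0.0519, 0.0046], 0.91)]
top burr_rack [([0.3868, 0.3636, 0.0001], 0.57)]
```

View pics/scene0.png

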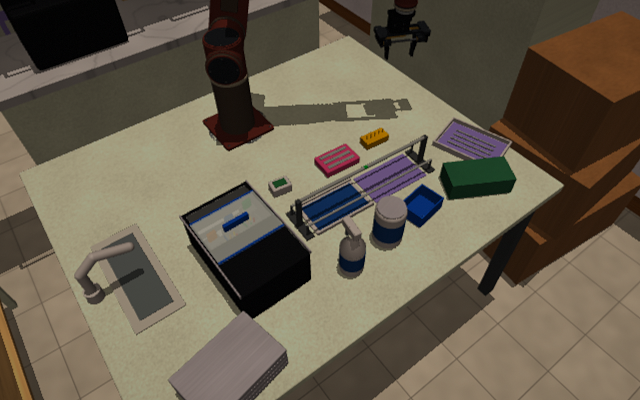

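View pics/top0.png

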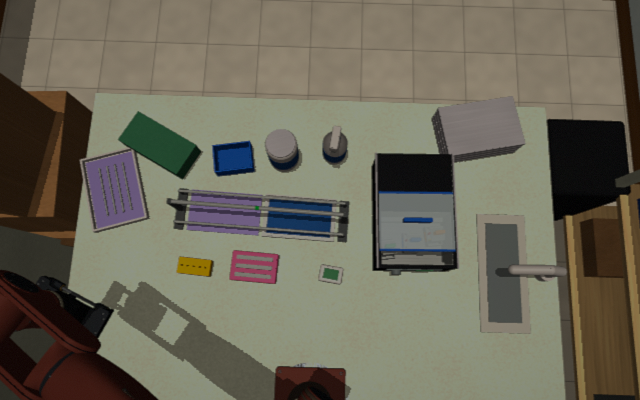

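The scene shows the cover (grip at scene px 235,220) partly or fully closed, and the rail with an empty drip half (blue) and dry half (lilac). The bystanders lie around it. I'll rectify the top view to get the yaws.

```bash
cat >> h.py <<'E'
def proj(cam,E,P):
    c=viewer.get_calibration(cam); P=np.atleast_2d(P)
    q=(np.c_[P,np.ones(len(P))]@np.linalg.inv(E).T)[:,:3]
    return np.c_[c["cx"]+c["fx"]*q[:,0]/-q[:,2], c["cy"]-c["fy"]*q[:,1]/-q[:,2]]
def ortho(cam,im,E,x0,x1,y0,y1,z,s=1000):
    # rows: x decreasing downward (x1 top), cols: y decreasing rightward (y1 left)
    W,H=int((y1-y0)*s),int((x1-x0)*s)
    src=proj(cam,E,[[x1,y1,z],[x1,y0,z],[x0,y0,z],[x0,y1,z]]).astype(np.float32)
    M=cv2.getPerspectiveTransform(np.float32([[0,0],[W,0],[W,H],[0,H]]),src)
    return cv2.warpPerspective(im,M,(W,H),flags=cv2.WARP_INVERSE_MAP|cv2.INTER_CUBIC)
E
python3 - <<'E'
from h import *
im=cv2.imread("pics/top0.png"); E=np.array(viewer.get_calibration("top")["extrinsics"])
a=ortho("top",im,E,.36,.78,-.42,-.16,.142,1350)
b=ortho("top",im,E,.45,.65,-.12,.46,.120,780)
H=max(a.shape[0],b.shape[0]); o=np.zeros((H,a.shape[1]+b.shape[1],3),np.uint8)
o[:a.shape[0],:a.shape[1]]=a; o[:b.shape[0],a.shape[1]:]=b
o=cv2.convertScaleAbs(o,alpha=1.6); print(o.shape); cv2.imwrite("pics/o1.png",o)
E
```

```text
(567, 803, 3)
```

View pics/o1.png

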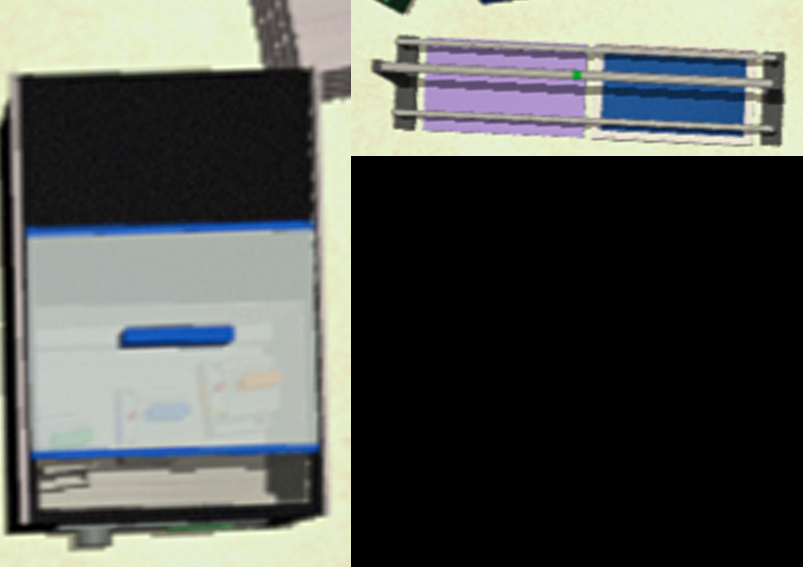

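Emit:
move_arm:
  motion:
    - [[0.29,-0.95,0],[0,0,-0.178],-1]
    - [[0.29,-0.95,0],[0,0,-0.178],-1]
    - [[0.29,-0.95,0],[0,0,-0.178],-1]
    - [[0.29,-0.95,0],[0,0,-0.178],-1]

```text
clock: 1.8
position: [0.3062, 0.4206, 0.247]
eef_rot: [1.506, 2.756, -0.004]
contact_force: [0.7, 0.4, -0.1]
finger_gap: 0.998
grasp_force: 0.0
```

Emit:
move_arm:
  motion:
    - [[0.29,-0.95,0],[0,0,-0.178],-1]
    - [[0.29,-0.95,0],[0,0,-0.178],-1]
    - [[0.29,-0.95,0],[0,0,-0.178],-1]
    - [[0.29,-0.95,0],[0,0,-0.178],-1]

```text
clock: 2.2
position: [0.3502, 0.2782, 0.2477]
eef_rot: [2.21, 2.23, -0.001]
contact_force: [-0.1, 1.1, -0.3]
finger_gap: 1.002
grasp_force: 0.0
```

Emit:
move_arm:
  motion:
    - [[0.29,-0.95,0],[0,0,0],-1]
    - [[0.29,-0.95,0],[0,0,0],-1]
    - [[0.29,-0.95,0],[0,0,0],-1]

```text
clock: 2.5
position: [0.3922, 0.1387, 0.2479]
eef_rot: [2.196, 2.245, 0.001]
contact_force: [1.1, -0.5, 0.1]
finger_gap: 0.998
grasp_force: 0.0
```

Emit:
move_arm:
  motion:
    - [[0.29,-0.95,0],[0,0,0],-1]
    - [[0.29,-0.95,0],[0,0,0],-1]
    - [[0.29,-0.95,0],[0,0,0],-1]

```text
clock: 2.8
position: [0.4359, -0.0045, 0.2481]
eef_rot: [2.198, 2.243, 0.001]
contact_force: [0.4, 0.6, -0.4]
finger_gap: 1.002
grasp_force: 0.0
```

Emit:
move_arm:
  motion:
    - [[0.29,-0.95,0],[0,0,0],-1]
    - [[0.29,-0.95,0],[0,0,0],-1]
    - [[0.29,-0.95,0],[0,0,0],-1]

```text
clock: 3.1
position: [0.4794, -0.1472, 0.2479]
eef_rot: [2.198, 2.243, 0.001]
contact_force: [0.5, 0.5, 0.6]
finger_gap: 1.002
grasp_force: 0.0
```

Emit:
move_arm:
  motion:
    - [[0.29,-0.95,0],[0,0,0],-0.2]
    - [[0.29,-0.95,0],[0,0,0],-0.2]
    - [[0.29,-0.95,0],[0,0,0],-0.2]
    - [[0.29,-0.95,0],[0,0,0],-0.2]
  force: 20

```text
clock: 3.5
position: [0.5227, -0.2927, 0.2462]
eef_rot: [2.204, 2.239, -0.002]
contact_force: [0.6, 0.7, -0.4]
finger_gap: 0.721
grasp_force: 0.0
```

Run:
```python
from h import *
im,E=snap("wrist","w1"); t=T(); print(t.round(4), bot.get_obs()["contact_force"])
pts("wrist",E,["cover_grip"])
```

```text
[[-1.700e-02  9.999e-01 -1.300e-03  5.223e-01]
 [ 9.999e-01  1.700e-02  7.000e-04 -2.900e-01]
 [ 7.000e-04 -1.300e-03 -1.000e+00  2.464e-01]
 [ 0.000e+00  0.000e+00  0.000e+00  1.000e+00]] [-0.67218278  1.17050531 -0.53159493]
wrist cover_grip [([0.5251, -0.2841, 0.1712], 0.94)]
```

Emit:
move_arm:
  motion:
    - [[0.015,0.02,-0.25],[0,0,0],-0.2]
    - [[0.015,0.02,-0.45],[0,0,0],-0.2]
    - [[0.015,0.02,-0.45],[0,0,0],-0.2]
    - [[0.015,0.02,-0.45],[0,0,0],1]
    - [[0.015,0.02,-0.45],[0,0,0],1]
    - [[0.015,0.02,-0.45],[0,0,0],1]
    - [[0.015,0.02,-0.45],[0,0,0],1]
    - [[0.015,0.02,-0.45],[0,0,0],1]
  force: 20

```text
clock: 4.4
position: [0.5252, -0.2847, 0.181]
eef_rot: [2.197, 2.243, 0.0]
contact_force: [-0.3, -0.5, 0.3]
finger_gap: 0.232
grasp_force: 0.0
```

Emit:
move_arm:
  motion:
    - [[0.1,0.002,0],[0,0,0],1]
    - [[0.2,0.004,0],[0,0,0],1]
    - [[0.3,0.006,0],[0,0,0],1]
    - [[0.4,0.009,0],[0,0,0],1]
    - [[0.5,0.011,0],[0,0,0],1]
    - [[0.6,0.013,0],[0,0,0],1]
    - [[0.6,0.013,0],[0,0,0],1]

```text
clock: 5.1
position: [0.6163, -0.2826, 0.1804]
eef_rot: [2.197, 2.244, 0.001]
contact_force: [1.8, -0.5, 1.4]
finger_gap: 0.135
grasp_force: 20.0
```

Emit:
move_arm:
  motion:
    - [[0.03,0,0],[0,0,0],1]
    - [[0.06,0.001,0],[0,0,0],1]
    - [[0.09,0.002,0],[0,0,0],1]
    - [[0.12,0.002,0],[0,0,0],1]
    - [[0.12,0.002,0],[0,0,0],1]

```text
clock: 5.6
position: [0.6291, -0.2823, 0.1803]
eef_rot: [-2.194, -2.238, 0.009]
contact_force: [-18.6, 2.3, 12.0]
finger_gap: 0.135
grasp_force: 20.0
```

Run:
```python
from h import *
print(T()[:3,3], bot.get_obs()["contact_force"])
im,E=snap("top","top2"); pts("top",E,["cover_grip","cleaner"])
cv2.imwrite("pics/o2.png",cv2.convertScaleAbs(ortho("top",im,E,.36,.78,-.42,-.16,.142,1350),alpha=1.5))
```

```text
[ 0.62907119 -0.28233728  0.18029067] [-18.60029023   2.31887457  11.95543654]
top cover_grip [([0.6286, -0.2859, 0.1735], 0.95)]
top cleaner []
```

Emit:
move_arm:
  motion:
    - [[-0.02,0,0],[0,0,0],-0.4]
    - [[-0.02,0,0],[0,0,0],-0.4]
    - [[-0.02,0,0],[0,0,0],-0.4]
    - [[-0.02,0,0.3],[0,0,0],-0.4]
    - [[-0.3,0,0.6],[0,0,0],-0.4]
    - [[-0.65,0,0.9],[0,0,0],-0.4]
    - [[-1,0,0.9],[0,0,0],-0.4]
    - [[-1,0,0.9],[0,0,0],-0.4]

```text
clock: 6.55
position: [0.4814, -0.2823, 0.3174]
eef_rot: [2.196, 2.242, 0.0]
contact_force: [0.1, -0.5, 0.5]
finger_gap: 0.687
grasp_force: 0.0
```

Run:
```python
from h import *
im,E=snap("wrist","w2"); t=T(); print(t[:3,3])
N=[f"carrier_{c}{s}" for c in("blue","orange","green") for s in ("","_hook")]+["cleaner"]
pts("wrist",E,N)
im,E=snap("top","top3"); pts("top",E,N)
```

```text
[ 0.47928234 -0.28269441  0.31817796]
wrist carrier_blue [([0.4784, -0.2903, 0.0257], 0.97)]
wrist carrier_blue_hook [([0.4778, -0.2881, 0.106], 0.89)]
wrist carrier_orange [([0.4992, -0.3555, 0.0207], 0.69), ([0.4756, -0.2876, 0.1029], 0.28)]
wrist carrier_orange_hook [([0.5028, -0.356, 0.106], 0.86)]
wrist carrier_green [([0.4568, -0.2135, 0.0191], 0.71)]
wrist carrier_green_hook [([0.4544, -0.2128, 0.1053], 0.95)]
wrist cleaner []
top carrier_blue [([0.4781, -0.29, 0.0239], 0.54)]
top carrier_blue_hook [([0.4751, -0.2902, 0.1016], 0.64)]
top carrier_orange [([0.5006, -0.3554, 0.0252], 0.48)]
top carrier_orange_hook [([0.5059, -0.3592, 0.1034], 0.37)]
top carrier_green [([0.4587, -0.2181, 0.0207], 0.57)]
top carrier_green_hook [([0.4578, -0.2134, 0.0967], 0.43)]
top cleaner [([0.4829, -0.2871, -0.0004], 0.92)]
```

View pics/w2.png

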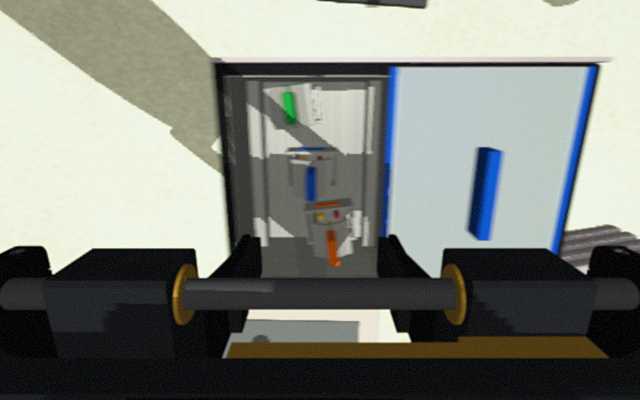

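The view looks down with +y up and +x right. The tank is open, with the green tab at (289,108), blue at (311,185) and orange at (333,248). I'll crop it, rectified at tab height, to get the yaws.

Run:
```python
from h import *
im=cv2.imread("pics/w2.png"); 
c=cv2.resize(im[60:285,210:400],None,fx=2.6,fy=2.6,interpolation=cv2.INTER_CUBIC); cv2.imwrite("pics/c2.png",c)
t=T(); E=t@np.array(viewer.get_calibration("wrist")["mount"])
o=ortho("wrist",im,E,.38,.58,-.41,-.17,.136,2000)
hsv=cv2.cvtColor(o,cv2.COLOR_BGR2HSV)
for n,(a,b) in dict(green=(50,75),blue=(105,125),orange=(5,16)).items():
    m=cv2.inRange(hsv,(a,140,50),(b,255,255))
    k,l,s,ce=cv2.connectedComponentsWithStats(m)
    for i in np.argsort(-s[1:,4])[:2]+1:
        p=np.argwhere(l==i); r=cv2.minAreaRect(p.astype(np.float32))
        (u,v)=r[0]; d=p-p.mean(0); w,V=np.linalg.eigh(d.T@d); e=-V[:,1]  # row,col -> x=-row,y=-col
        print(n,s[i,4],"xy",round(.58-u/2000,4),round(-.17-v/2000,4),"long axis yaw from +y (deg)",round(np.degrees(np.arctan2(-e[0],e[1])),1),r[1])
```

```text
green 837 xy 0.4564 -0.2134 long axis yaw from +y (deg) -171.5 (16.80232048034668, 52.91590118408203)
blue 3684 xy 0.5464 -0.2555 long axis yaw from +y (deg) -178.6 (14.93575668334961, 316.12811279296875)
blue 927 xy 0.476 -0.2825 long axis yaw from +y (deg) -179.3 (64.0, 16.0)
orange 1359 xy 0.499 -0.3477 long axis yaw from +y (deg) -171.9 (23.304555892944336, 78.31415557861328)
orange 334 xy 0.4925 -0.3017 long axis yaw from +y (deg) -82.2 (46.38887023925781, 7.611377239227295)
```

View pics/c2.png

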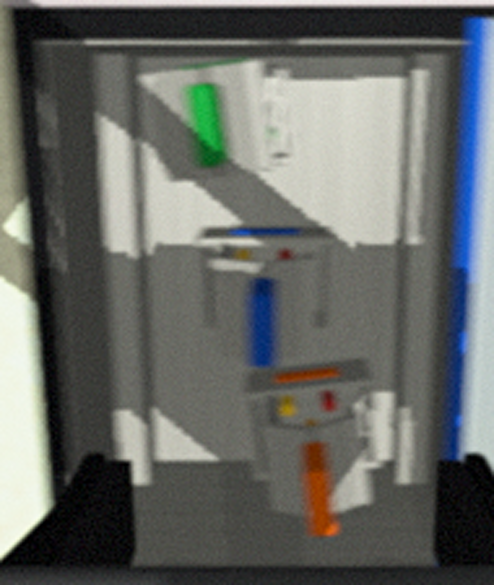

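Run:
```python
from h import *
m=np.array(viewer.get_calibration("wrist")["mount"]); print(m.round(3)); E=T()@m; print(E.round(3))
im=cv2.imread("pics/scene0.png")
im,E=snap("scene","s3")
u=proj("scene",E,[[.478,-.288,.1]])[0].astype(int); print(u)
x,y=u; cv2.imwrite("pics/s3c.png",cv2.resize(im[y-50:y+40,x-60:x+60],None,fx=6,fy=6,interpolation=cv2.INTER_CUBIC))
```

```text
[[-0.     0.959  0.283  0.079]
 [ 1.     0.    -0.     0.001]
 [-0.     0.283 -0.959 -0.138]
 [ 0.     0.     0.     1.   ]]
[[ 1.    -0.02  -0.006  0.482]
 [ 0.021  0.959  0.282 -0.204]
 [ 0.    -0.282  0.959  0.452]
 [ 0.     0.     0.     1.   ]]
[229 224]
```

View pics/s3c.png

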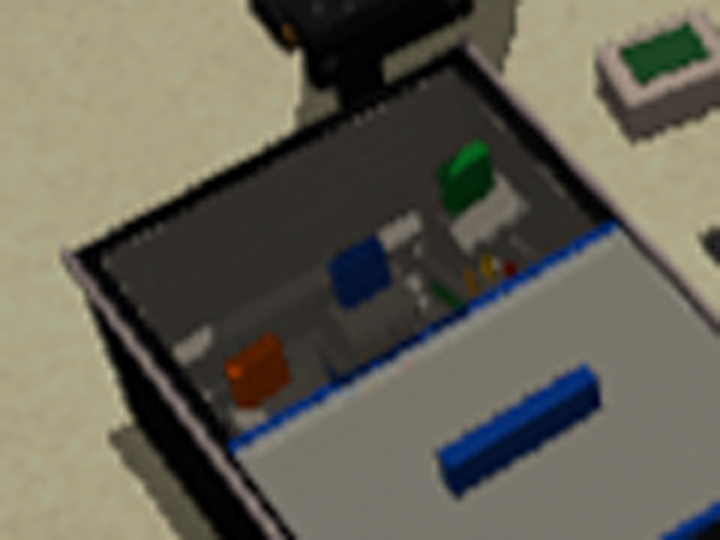

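Emit:
move_arm:
  motion:
    - [[-0.15,0.46,0],[0,0,0.042],0]
    - [[-0.15,0.46,-0.3],[0,0,0.042],0]
    - [[-0.15,0.46,-0.667],[0,0,0.042],0]
    - [[-0.15,0.46,-0.667],[0,0,0.042],0]
    - [[-0.15,0.46,-0.667],[0,0,0.042],0]
  force: 25

```text
clock: 7.9
position: [0.4597, -0.2128, 0.2144]
eef_rot: [-2.044, -2.382, 0.001]
contact_force: [-0.1, 0.6, 0.8]
finger_gap: 0.506
grasp_force: 0.0
```

Run:
```python
from h import *
im,E=snap("wrist"); print(T()[:3,3], bot.get_obs()["finger_gap"])
pts("wrist",E,["carrier_green","carrier_green_hook"])
```

```text
[ 0.46093943 -0.2138318   0.21652125] 0.5041277367809813
wrist carrier_green [([0.4568, -0.2123, 0.0209], 0.55)]
wrist carrier_green_hook [([0.454, -0.2108, 0.1032], 0.72)]
```

Emit:
move_arm:
  motion:
    - [[-0.03,0,0],[0,0,0],0]
    - [[-0.03,0,-0.3],[0,0,0],0]
    - [[-0.03,0,-0.53],[0,0,0],0]
    - [[-0.03,0,-0.53],[0,0,0],0]
    - [[-0.03,0,-0.53],[0,0,0],1]
    - [[-0.03,0,-0.53],[0,0,0],1]
    - [[-0.03,0,-0.53],[0,0,0],1]
    - [[-0.03,0,-0.53],[0,0,0],1]

```text
clock: 8.85
position: [0.4568, -0.2138, 0.1372]
eef_rot: [2.044, 2.382, 0.001]
contact_force: [0.4, -0.3, -0.6]
finger_gap: 0.22
grasp_force: 0.0
```

Emit:
move_arm:
  motion:
    - [[0,0,0],[0,0,0],1]
    - [[0,0,0],[0,0,0],1]
    - [[0,0,0.1],[0,0,0],1]
    - [[0,0,0.3],[0,0,0],1]
    - [[0,0,0.5],[0,0,0],1]
    - [[0,0,0.75],[0,0,0],1]
    - [[0,0,1],[0,0,0],1]
    - [[0,0,1],[0,0,0],1]

```text
clock: 9.65
position: [0.4581, -0.2146, 0.2917]
eef_rot: [2.039, 2.377, 0.002]
contact_force: [0.5, -0.9, -1.3]
finger_gap: 0.114
grasp_force: 25.0
```

Run:
```python
from h import *
print(T().round(4), bot.get_obs()["finger_gap"])
im,E=snap("wrist","w4");pts("wrist",E,["carrier_green","carrier_green_hook"])
im,E=snap("scene","s4")
a=pts("scene",E,["carrier_green","carrier_green_hook","drying_rail","band"])
u=proj("scene",E,[[.457,-.213,.23]])[0].astype(int); x,y=u
cv2.imwrite("pics/s4c.png",cv2.convertScaleAbs(cv2.resize(im[y-45:y+45,x-60:x+60],None,fx=6,fy=6,interpolation=cv2.INTER_CUBIC),alpha=1.5))
```

```text
[[-0.152   0.9883  0.0084  0.4581]
 [ 0.9884  0.1521 -0.0056 -0.2146]
 [-0.0068  0.0075 -0.9999  0.2917]
 [ 0.      0.      0.      1.    ]] 0.11433828077991415
wrist carrier_green [([0.4594, -0.212, 0.1778], 0.78)]
wrist carrier_green_hook [([0.457, -0.2138, 0.261], 0.59)]
scene carrier_green [([0.4568, -0.2149, 0.1723], 0.57)]
scene carrier_green_hook [([0.4549, -0.216, 0.2537], 0.86)]
scene drying_rail [([0.5554, 0.1684, 0.0003], 0.77)]
scene band [([0.5498, 0.1712, 0.1184], 0.81)]
```

View pics/s4c.png

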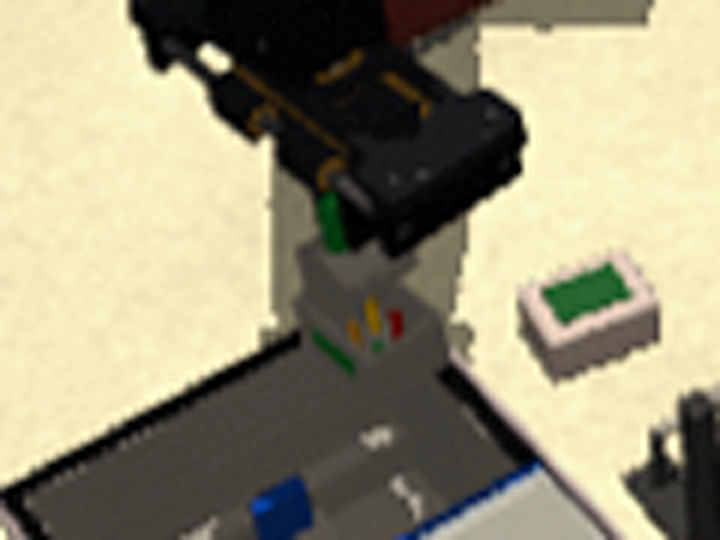

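Carrier is held with its opening towards +x: the scene crop's right outline is recessed at (375,275) and the left one is straight. Next I go to the rail, staying on its −x side.

Emit:
move_arm:
  motion:
    - [[-0.02,0.3,0],[0,0,-0.032],1]
    - [[-0.02,0.6,0],[0,0,-0.065],1]
    - [[-0.02,0.75,0],[0,0,-0.065],1]

```text
clock: 10.35
position: [0.4521, -0.098, 0.2846]
eef_rot: [-2.279, -2.159, -0.0]
contact_force: [-0.0, -1.0, -1.3]
finger_gap: 0.116
grasp_force: 25.0
```

Emit:
move_arm:
  motion:
    - [[-0.02,0.3,0],[0,0,0],1]
    - [[-0.02,0.6,0],[0,0,0],1]
    - [[-0.02,0.75,0],[0,0,0],1]

```text
clock: 10.65
position: [0.4491, 0.0148, 0.2849]
eef_rot: [-2.275, -2.164, -0.0]
contact_force: [-0.1, -0.3, -1.1]
finger_gap: 0.108
grasp_force: 25.0
```

Emit:
move_arm:
  motion:
    - [[-0.02,0.3,0],[0,0,0],1]
    - [[-0.02,0.55,-0.2],[0,0,0],1]
    - [[-0.02,0.73,-0.4],[0,0,0],1]
    - [[-0.02,0.73,-0.68],[0,0,0],1]
    - [[-0.02,0.73,-0.68],[0,0,0],1]
    - [[-0.02,0.73,-0.68],[0,0,0],1]

```text
clock: 11.25
position: [0.4461, 0.1212, 0.1831]
eef_rot: [-2.277, -2.162, 0.004]
contact_force: [-0.8, -0.2, -1.6]
finger_gap: 0.112
grasp_force: 25.0
```

Run:
```python
from h import *
print(T().round(4), bot.get_obs()["contact_force"])
im,E=snap("wrist","w5");pts("wrist",E,["carrier_green","carrier_green_hook","band"])
im,E=snap("scene","s5")
a=pts("scene",E,["carrier_green","carrier_green_hook","band"])
u=proj("scene",E,[[.5,.12,.13]])[0].astype(int); x,y=u
cv2.imwrite("pics/s5c.png",cv2.convertScaleAbs(cv2.resize(im[y-50:y+50,x-65:x+65],None,fx=6,fy=6,interpolation=cv2.INTER_CUBIC),alpha=1.5))
```

```text
[[ 5.150e-02  9.987e-01 -2.800e-03  4.461e-01]
 [ 9.987e-01 -5.150e-02 -4.000e-04  1.212e-01]
 [-5.000e-04 -2.800e-03 -1.000e+00  1.831e-01]
 [ 0.000e+00  0.000e+00  0.000e+00  1.000e+00]] [-0.77050179 -0.18901854 -1.64421529]
wrist carrier_green [([0.4448, 0.1214, 0.0693], 0.66)]
wrist carrier_green_hook [([0.4448, 0.1254, 0.1498], 0.65)]
wrist band [([0.5572, 0.1713, 0.117], 0.6)]
scene carrier_green [([0.4499, 0.1152, 0.0748], 0.89), ([0.7609, -0.045, 0.0019], 0.37)]
scene carrier_green_hook [([0.4498, 0.1215, 0.1554], 0.69)]
scene band [([0.5494, 0.1737, 0.1202], 0.75), ([0.452, 0.116, 0.0762], 0.32)]
```

View pics/s5c.png

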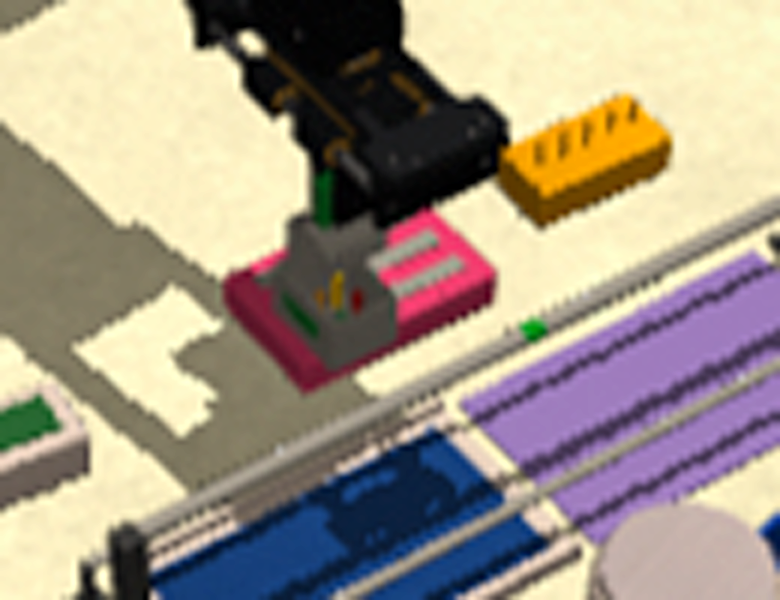

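Emit:
move_arm:
  motion:
    - [[0.17,-0.01,0],[0,0,0],1]
    - [[0.34,-0.017,0],[0,0,0],1]
    - [[0.48,-0.024,0],[0,0,0],1]
    - [[0.6,-0.03,0],[0,0,0],1]
    - [[0.69,-0.035,0],[0,0,0],1]
    - [[0.69,-0.035,0],[0,0,0],1]

```text
clock: 12.25
position: [0.5518, 0.1157, 0.1838]
eef_rot: [2.278, 2.162, 0.001]
contact_force: [0.5, 0.2, -1.5]
finger_gap: 0.11
grasp_force: 25.0
```

Run:
```python
from h import *
print(T().round(4)[:3,3], bot.get_obs()["contact_force"])
im,E=snap("wrist","w6");pts("wrist",E,["carrier_green","band"])
im,E=snap("scene","s6"); pts("scene",E,["carrier_green","carrier_green_hook","band"])
```

```text
[0.5518 0.1157 0.1838] [ 0.52002842  0.15300953 -1.50854685]
wrist carrier_green [([0.5516, 0.1149, 0.0707], 0.7)]
wrist band [([0.7656, -0.0495, 0.0005], 0.23)]
scene carrier_green []
scene carrier_green_hook []
scene band [([0.5488, 0.1725, 0.1207], 0.87)]
```

Emit:
move_arm:
  motion:
    - [[0,0,-0.06],[0,0,0],1]
    - [[0,0,-0.12],[0,0,0],1]
    - [[0,0,-0.16],[0,0,0],1]
    - [[0,0,-0.16],[0,0,0],1]

```text
clock: 13.0
position: [0.5504, 0.1161, 0.1589]
eef_rot: [2.278, 2.163, 0.0]
contact_force: [1.5, 1.0, -1.2]
finger_gap: 0.116
grasp_force: 25.0
```

Emit:
move_arm:
  motion:
    - [[0,0,0],[0,0,0],0]
    - [[0,0,0],[0,0,0],0]
    - [[0,0,0],[0,0,0],0]
    - [[0,0,0],[0,0,0],0]
    - [[0,0,0.3],[0,0,0],0]
    - [[0,0,0.6],[0,0,0],0]
    - [[0,0,0.9],[0,0,0],0]
    - [[-0.1,0,0.9],[0,0,0],0]

```text
clock: 13.8
position: [0.5394, 0.1162, 0.3028]
eef_rot: [2.272, 2.157, 0.016]
contact_force: [0.5, 0.7, -0.4]
finger_gap: 0.498
grasp_force: 0.0
```

Run:
```python
from h import *
print(T().round(4)[:3,3], bot.get_obs()["contact_force"])
im,E=snap("wrist","w7");pts("wrist",E,["carrier_green","carrier_green_hook","band"])
im,E=snap("scene","s7"); pts("scene",E,["carrier_green","carrier_green_hook","band","carrier_blue","carrier_orange"])
im,E=snap("top","top7"); pts("top",E,["carrier_blue","carrier_blue_hook","carrier_orange","carrier_orange_hook"])
```

```text
[0.5394 0.1162 0.3028] [ 0.48444185  0.72447792 -0.37123914]
wrist carrier_green [([0.5623, 0.1168, 0.0449], 0.68), ([0.5582, 0.1679, 0.1166], 0.3)]
wrist carrier_green_hook [([0.5519, 0.1152, 0.1277], 0.62)]
wrist band [([0.5547, 0.1698, 0.118], 0.77), ([0.5536, 0.1755, 0.0013], 0.44)]
scene carrier_green [([0.5611, 0.1146, 0.0469], 0.96), ([0.4975, -0.3528, 0.0232], 0.62)]
scene carrier_green_hook [([0.552, 0.1154, 0.1273], 0.85)]
scene band []
scene carrier_blue [([0.5604, 0.1159, 0.048], 0.72), ([0.4814, -0.2887, 0.0275], 0.54)]
scene carrier_orange [([0.7616, -0.0468, 0.0003], 0.67), ([0.4949, -0.3544, 0.0242], 0.6)]
top carrier_blue []
top carrier_blue_hook [([0.4796, -0.2882, 0.1024], 0.75)]
top carrier_orange [([0.4995, -0.3558, 0.0229], 0.7), ([0.5552, 0.1681, 0.1172], 0.16)]
top carrier_orange_hook [([0.5027, -0.3579, 0.1033], 0.72), ([0.5028, -0.3554, 0.0234], 0.65)]
```

Emit:
move_arm:
  motion:
    - [[-0.13,-0.3,0],[0,0,0.02],0]
    - [[-0.13,-0.6,0],[0,0,0.02],0]
    - [[-0.13,-0.9,0],[0,0,0.02],0]

```text
clock: 14.85
position: [0.5154, -0.0198, 0.2947]
eef_rot: [2.207, 2.235, 0.001]
contact_force: [0.5, -0.3, 0.1]
finger_gap: 0.501
grasp_force: 0.0
```

Emit:
move_arm:
  motion:
    - [[-0.13,-0.3,0],[0,0,0],0]
    - [[-0.13,-0.6,0],[0,0,0],0]
    - [[-0.13,-0.9,0],[0,0,0],0]

```text
clock: 15.15
position: [0.4958, -0.1556, 0.2949]
eef_rot: [2.208, 2.233, 0.001]
contact_force: [1.4, 0.5, -0.6]
finger_gap: 0.498
grasp_force: 0.0
```

Emit:
move_arm:
  motion:
    - [[-0.13,-0.3,0],[0,0,0],0]
    - [[-0.13,-0.6,-0.2],[0,0,0],0]
    - [[-0.13,-0.9,-0.4],[0,0,0],0]
    - [[-0.13,-0.9,-0.4],[0,0,0],0]

```text
clock: 15.55
position: [0.4745, -0.2917, 0.2306]
eef_rot: [-2.21, -2.226, 0.003]
contact_force: [0.8, -0.3, 0.5]
finger_gap: 0.5
grasp_force: 0.0
```

Run:
```python
from h import *
print(T().round(4)[:3])
im,E=snap("wrist","w8");pts("wrist",E,["carrier_blue","carrier_blue_hook","carrier_orange","carrier_orange_hook"])
```

```text
[[-0.0071  1.     -0.0046  0.4745]
 [ 1.      0.0071  0.0022 -0.2917]
 [ 0.0022 -0.0046 -1.      0.2306]]
wrist carrier_blue [([0.4769, -0.2868, 0.0242], 0.76)]
wrist carrier_blue_hook [([0.4761, -0.2875, 0.1038], 0.81)]
wrist carrier_orange [([0.4992, -0.3538, 0.0203], 0.85)]
wrist carrier_orange_hook [([0.5002, -0.3522, 0.1073], 0.86)]
```

View pics/w8.png

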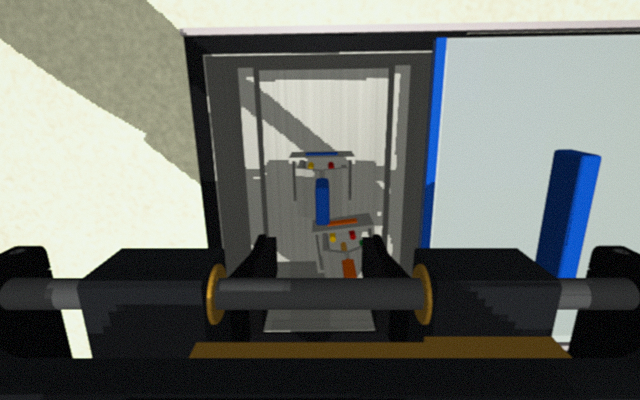

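Blue is unmoved, with its tab at px (322,200) centred under the fingers. I grasp and lift it.

Emit:
move_arm:
  motion:
    - [[0,0,-0.3],[0,0,0],0]
    - [[0,0,-0.5],[0,0,0],0]
    - [[0,0,-0.66],[0,0,0],0]
    - [[0,0,-0.66],[0,0,0],0]
    - [[0,0,-0.66],[0,0,0],1]
    - [[0,0,-0.66],[0,0,0],1]
    - [[0,0,-0.66],[0,0,0],1]
    - [[0,0,-0.66],[0,0,0],1]

```text
clock: 16.6
position: [0.4776, -0.2894, 0.1371]
eef_rot: [2.207, 2.232, 0.0]
contact_force: [-0.2, 0.0, 0.6]
finger_gap: 0.223
grasp_force: 0.0
```

Emit:
move_arm:
  motion:
    - [[0,0,0],[0,0,0],1]
    - [[0,0,0],[0,0,0],1]
    - [[0,0,0.1],[0,0,0],1]
    - [[0,0,0.3],[0,0,0],1]
    - [[0,0,0.5],[0,0,0],1]
    - [[0,0,0.75],[0,0,0],1]
    - [[0,0,1],[0,0,0],1]
    - [[0,0,1],[0,0,0],1]

```text
clock: 17.4
position: [0.4791, -0.2907, 0.2931]
eef_rot: [2.201, 2.226, 0.002]
contact_force: [1.5, -0.1, -1.1]
finger_gap: 0.114
grasp_force: 25.0
```

Run:
```python
from h import *
print(T().round(4)[:3], bot.get_obs()["finger_gap"])
im,E=snap("wrist");pts("wrist",E,["carrier_blue","carrier_blue_hook"])
im,E=snap("scene","s9"); pts("scene",E,["carrier_green","carrier_green_hook","carrier_blue","carrier_orange"])
```

```text
[[-0.0112  0.9999  0.0089  0.4791]
 [ 0.9999  0.0112 -0.0071 -0.2907]
 [-0.0072  0.0088 -0.9999  0.2931]] 0.11382106669677017
wrist carrier_blue [([0.4821, -0.2934, 0.1795], 0.8)]
wrist carrier_blue_hook [([0.4803, -0.289, 0.2621], 0.79)]
scene carrier_green [([0.5603, 0.1111, 0.0473], 0.63)]
scene carrier_green_hook [([0.5484, 0.1164, 0.1303], 0.56)]
scene carrier_blue [([0.4779, -0.2868, 0.1737], 0.97)]
scene carrier_orange [([0.4957, -0.3516, 0.0209], 0.57), ([0.4778, -0.2863, 0.2514], 0.48)]
```

Emit:
move_arm:
  motion:
    - [[-0.07,0.3,0],[0,0,-0.02],1]
    - [[-0.07,0.6,0],[0,0,-0.02],1]
    - [[-0.07,0.78,0],[0,0,-0.02],1]

```text
clock: 18.1
position: [0.4655, -0.1694, 0.2844]
eef_rot: [-2.276, -2.162, -0.0]
contact_force: [0.7, -0.2, -2.0]
finger_gap: 0.113
grasp_force: 25.0
```

Emit:
move_arm:
  motion:
    - [[-0.07,0.3,0],[0,0,0],1]
    - [[-0.07,0.6,0],[0,0,0],1]
    - [[-0.07,0.78,0],[0,0,0],1]

```text
clock: 18.4
position: [0.455, -0.0522, 0.2848]
eef_rot: [-2.276, -2.164, -0.0]
contact_force: [0.8, 0.1, -1.9]
finger_gap: 0.112
grasp_force: 25.0
```

Emit:
move_arm:
  motion:
    - [[-0.07,0.3,0],[0,0,0],1]
    - [[-0.07,0.55,-0.2],[0,0,0],1]
    - [[-0.07,0.78,-0.4],[0,0,0],1]
    - [[-0.07,0.78,-0.68],[0,0,0],1]
    - [[-0.07,0.78,-0.68],[0,0,0],1]
    - [[-0.07,0.78,-0.68],[0,0,0],1]

```text
clock: 19.0
position: [0.4446, 0.062, 0.1832]
eef_rot: [-2.277, -2.162, 0.003]
contact_force: [0.1, -0.4, -1.6]
finger_gap: 0.111
grasp_force: 25.0
```

Run:
```python
from h import *
print(T().round(4)[:3], bot.get_obs()["contact_force"])
im,E=snap("wrist");pts("wrist",E,["carrier_blue","carrier_blue_hook","carrier_green_hook"])
im,E=snap("scene","s10")
a=pts("scene",E,["carrier_blue","carrier_blue_hook"])
u=proj("scene",E,[[.5,.09,.13]])[0].astype(int); x,y=u
cv2.imwrite("pics/s10c.png",cv2.convertScaleAbs(cv2.resize(im[y-50:y+50,x-65:x+65],None,fx=6,fy=6,interpolation=cv2.INTER_CUBIC),alpha=1.5))
```

```text
[[ 5.150e-02  9.987e-01 -2.700e-03  4.446e-01]
 [ 9.987e-01 -5.150e-02 -2.000e-04  6.200e-02]
 [-3.000e-04 -2.700e-03 -1.000e+00  1.832e-01]] [ 0.14034976 -0.36926402 -1.5513438 ]
wrist carrier_blue [([0.4456, 0.0593, 0.0719], 0.9)]
wrist carrier_blue_hook [([0.4482, 0.0627, 0.1493], 0.69)]
wrist carrier_green_hook [([0.5506, 0.1191, 0.126], 0.85)]
scene carrier_blue [([0.4498, 0.0609, 0.0755], 0.76)]
scene carrier_blue_hook [([0.4495, 0.0636, 0.1531], 0.68)]
```

View pics/s10c.png

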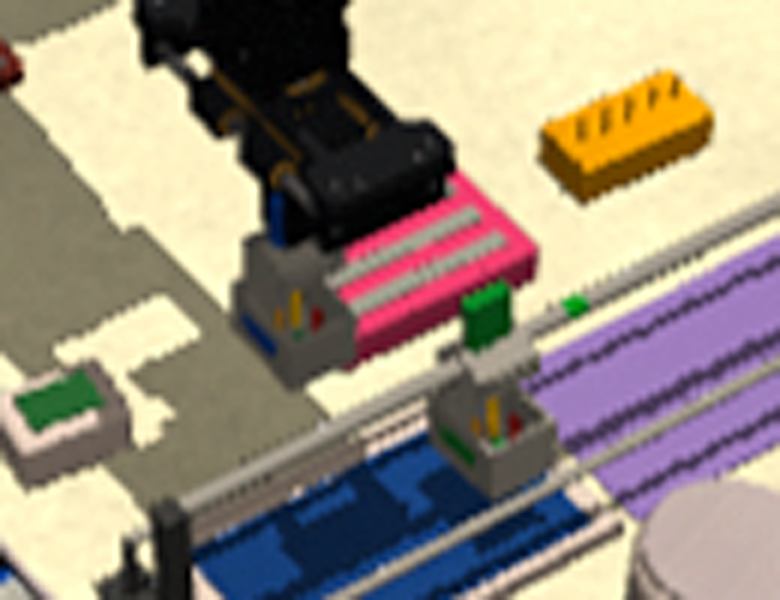

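Green hangs properly at (485,340), left of the band at (575,305), and blue has the same profile as green. I thread blue on.

Emit:
move_arm:
  motion:
    - [[0.17,-0.01,0],[0,0,0],1]
    - [[0.34,-0.017,0],[0,0,0],1]
    - [[0.48,-0.024,0],[0,0,0],1]
    - [[0.6,-0.03,0],[0,0,0],1]
    - [[0.68,-0.035,0],[0,0,0],1]
    - [[0.68,-0.035,0],[0,0,0],1]

```text
clock: 19.95
position: [0.5488, 0.0564, 0.184]
eef_rot: [2.278, 2.162, 0.001]
contact_force: [-1.8, 0.4, -2.5]
finger_gap: 0.11
grasp_force: 25.0
```

Emit:
move_arm:
  motion:
    - [[0,0,-0.06],[0,0,0],1]
    - [[0,0,-0.12],[0,0,0],1]
    - [[0,0,-0.16],[0,0,0],1]
    - [[0,0,-0.16],[0,0,0],1]

```text
clock: 20.35
position: [0.5472, 0.0569, 0.1591]
eef_rot: [2.278, 2.163, 0.001]
contact_force: [0.5, -0.7, -1.2]
finger_gap: 0.114
grasp_force: 25.0
```

Emit:
move_arm:
  motion:
    - [[0,0,0],[0,0,0],0]
    - [[0,0,0],[0,0,0],0]
    - [[0,0,0],[0,0,0],0]
    - [[0,0,0],[0,0,0],0]
    - [[0,0,0.3],[0,0,0],0]
    - [[0,0,0.6],[0,0,0],0]
    - [[0,0,0.9],[0,0,0],0]
    - [[-0.1,0,0.9],[0,0,0],0]

```text
clock: 21.15
position: [0.5364, 0.0567, 0.3027]
eef_rot: [2.271, 2.157, 0.015]
contact_force: [-0.1, 0.1, 0.3]
finger_gap: 0.499
grasp_force: 0.0
```

Run:
```python
from h import *
print(T().round(4)[:3,3], bot.get_obs()["contact_force"])
im,E=snap("wrist","w11");pts("wrist",E,["carrier_blue","carrier_blue_hook","carrier_green_hook"])
im,E=snap("top","top11"); pts("top",E,["carrier_orange","carrier_orange_hook"])
```

```text
[0.5364 0.0567 0.3027] [-0.10138679  0.13493141  0.32666742]
wrist carrier_blue [([0.5609, 0.0553, 0.0441], 0.58), ([0.5621, 0.1148, 0.0471], 0.57)]
wrist carrier_blue_hook [([0.5474, 0.0579, 0.1288], 0.55)]
wrist carrier_green_hook [([0.5516, 0.1163, 0.1289], 0.94), ([0.5495, 0.0575, 0.127], 0.55)]
top carrier_orange [([0.5035, -0.3565, 0.0209], 0.64)]
top carrier_orange_hook [([0.5043, -0.3569, 0.0994], 0.59)]
```

Emit:
move_arm:
  motion:
    - [[-0.07,-0.3,0],[0,0,0.03],0]
    - [[-0.07,-0.6,0],[0,0,0.06],0]
    - [[-0.07,-0.92,0],[0,0,0.06],0]

```text
clock: 21.8
position: [0.5214, -0.0819, 0.2934]
eef_rot: [-2.058, -2.372, 0.001]
contact_force: [0.5, 0.1, 0.5]
finger_gap: 0.502
grasp_force: 0.0
```

Emit:
move_arm:
  motion:
    - [[-0.07,-0.3,0],[0,0,0],0]
    - [[-0.07,-0.6,0],[0,0,0],0]
    - [[-0.07,-0.92,0],[0,0,0],0]

```text
clock: 22.1
position: [0.5108, -0.2207, 0.2934]
eef_rot: [-2.063, -2.367, -0.0]
contact_force: [0.8, 0.0, 0.3]
finger_gap: 0.502
grasp_force: 0.0
```

Emit:
move_arm:
  motion:
    - [[-0.07,-0.3,0],[0,0,0],0]
    - [[-0.07,-0.6,-0.2],[0,0,0],0]
    - [[-0.07,-0.91,-0.4],[0,0,0],0]
    - [[-0.07,-0.91,-0.4],[0,0,0],0]

```text
clock: 22.5
position: [0.4981, -0.3584, 0.2285]
eef_rot: [-2.064, -2.358, 0.002]
contact_force: [-0.1, 1.2, -0.6]
finger_gap: 0.503
grasp_force: 0.0
```

Run:
```python
from h import *
print(T().round(4)[:3])
im,E=snap("wrist","w12");pts("wrist",E,["carrier_orange","carrier_orange_hook"])
im,E=snap("scene","s12"); pts("scene",E,["carrier_blue_hook","carrier_green_hook","carrier_orange_hook"])
```

```text
[[-0.1325  0.9912 -0.0064  0.4981]
 [ 0.9912  0.1325  0.0042 -0.3584]
 [ 0.005  -0.0058 -1.      0.2285]]
wrist carrier_orange [([0.4992, -0.3536, 0.0215], 0.77)]
wrist carrier_orange_hook [([0.4997, -0.3523, 0.1057], 0.74)]
scene carrier_blue_hook [([0.5512, 0.0591, 0.1224], 0.61)]
scene carrier_green_hook [([0.5512, 0.1169, 0.131], 0.72), ([0.6284, -0.2833, 0.1804], 0.35)]
scene carrier_orange_hook [([0.4988, -0.3528, 0.1045], 0.47)]
```

View pics/w12.png

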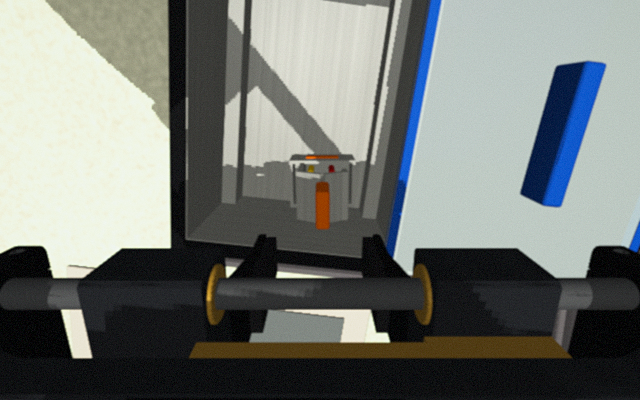

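Orange is centred at px (322,205) and aligned. I grasp it.

Emit:
move_arm:
  motion:
    - [[-0.01,0.01,-0.3],[0,0,0],0]
    - [[-0.01,0.01,-0.5],[0,0,0],0]
    - [[-0.01,0.01,-0.66],[0,0,0],0]
    - [[-0.01,0.01,-0.66],[0,0,0],0]
    - [[-0.01,0.01,-0.66],[0,0,0],1]
    - [[-0.01,0.01,-0.66],[0,0,0],1]
    - [[-0.01,0.01,-0.66],[0,0,0],1]
    - [[-0.01,0.01,-0.66],[0,0,0],1]

```text
clock: 23.65
position: [0.5, -0.3547, 0.1371]
eef_rot: [2.063, 2.366, -0.0]
contact_force: [0.4, 0.1, 0.1]
finger_gap: 0.223
grasp_force: 0.0
```

Emit:
move_arm:
  motion:
    - [[0,0,0],[0,0,0],1]
    - [[0,0,0],[0,0,0],1]
    - [[0,0,0.1],[0,0,0],1]
    - [[0,0,0.3],[0,0,0],1]
    - [[0,0,0.5],[0,0,0],1]
    - [[0,0,0.75],[0,0,0],1]
    - [[0,0,1],[0,0,0],1]
    - [[0,0,1],[0,0,0],1]

```text
clock: 24.45
position: [0.5014, -0.356, 0.2937]
eef_rot: [2.057, 2.359, -0.001]
contact_force: [0.3, -0.7, -1.5]
finger_gap: 0.112
grasp_force: 25.0
```

Run:
```python
from h import *
print(T().round(4)[:3], bot.get_obs()["finger_gap"])
im,E=snap("wrist");pts("wrist",E,["carrier_orange","carrier_orange_hook"])
im,E=snap("scene","s13"); pts("scene",E,["carrier_orange","carrier_orange_hook"])
```

```text
[[-0.1364  0.9906  0.0086  0.5014]
 [ 0.9906  0.1365 -0.0079 -0.356 ]
 [-0.009   0.0074 -0.9999  0.2937]] 0.11209773138447063
wrist carrier_orange [([0.5031, -0.3577, 0.1804], 0.75)]
wrist carrier_orange_hook [([0.5032, -0.3554, 0.2638], 0.98)]
scene carrier_orange [([0.4951, -0.3536, 0.1726], 0.94), ([0.7452, 0.1091, 0.0005], 0.4)]
scene carrier_orange_hook [([0.4996, -0.3529, 0.2507], 0.82), ([0.549, 0.1162, 0.1304], 0.38)]
```

Emit:
move_arm:
  motion:
    - [[-0.06,0.3,0],[0,0,-0.03],1]
    - [[-0.13,0.6,0],[0,0,-0.06],1]
    - [[-0.13,0.8,0],[0,0,-0.06],1]

```text
clock: 25.05
position: [0.4781, -0.2315, 0.2835]
eef_rot: [-2.278, -2.157, 0.001]
contact_force: [-0.1, 0.3, -2.0]
finger_gap: 0.107
grasp_force: 25.0
```

Emit:
move_arm:
  motion:
    - [[-0.06,0.3,0],[0,0,0],1]
    - [[-0.12,0.6,0],[0,0,0],1]
    - [[-0.12,0.8,0],[0,0,0],1]

```text
clock: 25.35
position: [0.4601, -0.1114, 0.284]
eef_rot: [-2.275, -2.162, 0.001]
contact_force: [0.5, 0.4, -1.7]
finger_gap: 0.108
grasp_force: 25.0
```

Emit:
move_arm:
  motion:
    - [[-0.12,0.3,0],[0,0,0],1]
    - [[-0.12,0.55,-0.2],[0,0,0],1]
    - [[-0.12,0.79,-0.4],[0,0,0],1]
    - [[-0.12,0.79,-0.68],[0,0,0],1]
    - [[-0.12,0.79,-0.68],[0,0,0],1]
    - [[-0.12,0.79,-0.68],[0,0,0],1]

```text
clock: 25.95
position: [0.4429, 0.0044, 0.1829]
eef_rot: [-2.276, -2.162, 0.003]
contact_force: [0.7, -0.5, -1.4]
finger_gap: 0.116
grasp_force: 25.0
```

Run:
```python
from h import *
print(T().round(4)[:3], bot.get_obs()["contact_force"])
im,E=snap("wrist");pts("wrist",E,["carrier_orange","carrier_orange_hook","carrier_blue_hook","carrier_green_hook"])
im,E=snap("scene","s14")
a=pts("scene",E,["carrier_orange","carrier_orange_hook","carrier_blue_hook","carrier_green_hook"])
u=proj("scene",E,[[.5,.05,.13]])[0].astype(int); x,y=u
cv2.imwrite("pics/s14c.png",cv2.convertScaleAbs(cv2.resize(im[y-50:y+50,x-65:x+65],None,fx=6,fy=6,interpolation=cv2.INTER_CUBIC),alpha=1.5))
```

```text
[[ 5.150e-02  9.987e-01 -3.300e-03  4.429e-01]
 [ 9.987e-01 -5.150e-02  3.000e-04  4.400e-03]
 [ 2.000e-04 -3.300e-03 -1.000e+00  1.829e-01]] [ 0.7181065  -0.45339305 -1.37182971]
wrist carrier_orange []
wrist carrier_orange_hook [([0.4436, 0.0061, 0.1537], 0.86)]
wrist carrier_blue_hook [([0.5491, 0.0593, 0.125], 0.92)]
wrist carrier_green_hook [([0.5493, 0.1212, 0.1264], 0.84)]
scene carrier_orange [([0.4443, 0.0049, 0.0731], 0.7)]
scene carrier_orange_hook [([0.4442, 0.0022, 0.1531], 0.94), ([0.63, -0.2814, 0.1788], 0.27)]
scene carrier_blue_hook [([0.5489, 0.0602, 0.1258], 0.84)]
scene carrier_green_hook [([0.5471, 0.1137, 0.1267], 0.97)]
```

View pics/s14c.png

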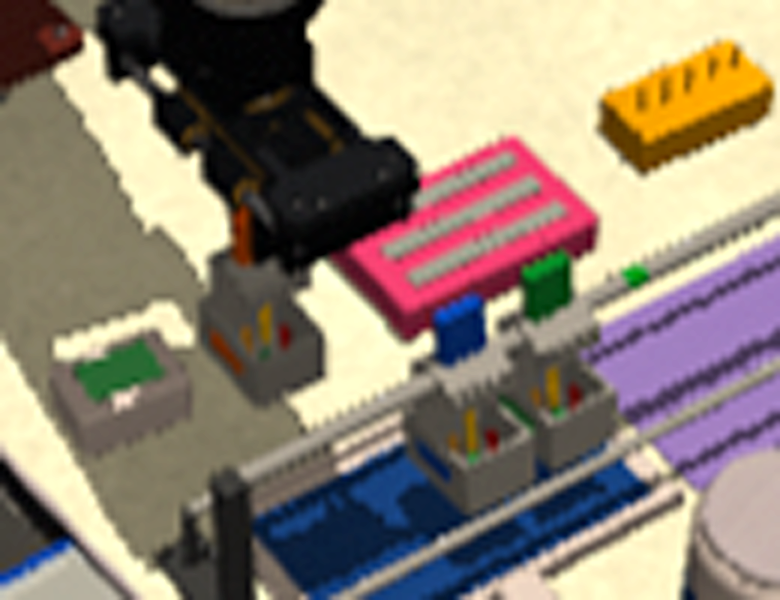

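Green (545,290) and blue (460,330) hang on the drip half, and orange is ready at (265,330). I thread it on, then go over green.

Emit:
move_arm:
  motion:
    - [[0.17,-0.01,0],[0,0,0],1]
    - [[0.34,-0.017,0],[0,0,0],1]
    - [[0.48,-0.024,0],[0,0,0],1]
    - [[0.6,-0.03,0],[0,0,0],1]
    - [[0.68,-0.035,0],[0,0,0],1]
    - [[0.68,-0.035,0],[0,0,0],1]

```text
clock: 27.05
position: [0.5469, -0.0011, 0.1834]
eef_rot: [2.278, 2.163, 0.0]
contact_force: [0.7, -0.6, -2.0]
finger_gap: 0.116
grasp_force: 25.0
```

Emit:
move_arm:
  motion:
    - [[0,0,-0.06],[0,0,0],1]
    - [[0,0,-0.12],[0,0,0],1]
    - [[0,0,-0.16],[0,0,0],1]
    - [[0,0,-0.16],[0,0,0],1]

```text
clock: 27.45
position: [0.5453, -0.0008, 0.1588]
eef_rot: [-2.278, -2.163, 0.0]
contact_force: [0.9, 0.7, -1.1]
finger_gap: 0.112
grasp_force: 25.0
```

Emit:
move_arm:
  motion:
    - [[0,0,0],[0,0,0],0]
    - [[0,0,0],[0,0,0],0]
    - [[0,0,0],[0,0,0],0]
    - [[0,0,0],[0,0,0],0]
    - [[0,0,0.3],[0,0,0],0]
    - [[0,0,0.6],[0,0,0],0]
    - [[0,0.3,0.6],[0,0,0],0]
    - [[0,0.4,0.6],[0,0,0],0]

```text
clock: 28.25
position: [0.5468, 0.0612, 0.2519]
eef_rot: [2.276, 2.162, 0.006]
contact_force: [0.8, -0.4, -0.5]
finger_gap: 0.499
grasp_force: 0.0
```

Run:
```python
from h import *
print(T().round(4)[:3,3], bot.get_obs()["contact_force"])
N=["carrier_orange","carrier_orange_hook","carrier_blue","carrier_blue_hook","carrier_green","carrier_green_hook","band"]
im,E=snap("wrist","w15");pts("wrist",E,N)
im,E=snap("scene","s15");pts("scene",E,N)
```

```text
[0.5468 0.0612 0.2519] [ 0.76289736 -0.38375021 -0.49336654]
wrist carrier_orange [([0.5487, -0.0015, 0.0436], 0.92)]
wrist carrier_orange_hook [([0.5462, -0.0011, 0.1284], 0.91)]
wrist carrier_blue [([0.5613, 0.0548, 0.0462], 0.73), ([0.5581, 0.1682, 0.116], 0.27)]
wrist carrier_blue_hook [([0.5498, 0.0577, 0.124], 0.66)]
wrist carrier_green [([0.5592, 0.1154, 0.0443], 0.86)]
wrist carrier_green_hook [([0.5498, 0.1185, 0.1258], 0.8), ([0.5586, 0.1177, 0.0443], 0.45)]
wrist band [([0.559, 0.1701, 0.1142], 0.8), ([0.5474, -0.0021, 0.1317], 0.74)]
scene carrier_orange [([0.5601, 0.1132, 0.0479], 0.66), ([0.552, 0.1737, 0.1176], 0.61)]
scene carrier_orange_hook [([0.5455, -0.0025, 0.1295], 0.81), ([0.5604, 0.0597, 0.048], 0.62)]
scene carrier_blue [([0.5622, 0.0578, 0.0458], 0.66), ([0.5544, 0.1708, 0.0049], 0.4)]
scene carrier_blue_hook [([0.5497, 0.0586, 0.1268], 0.7), ([0.5621, 0.0586, 0.0481], 0.19)]
scene carrier_green [([0.5497, 0.1171, 0.1301], 0.17)]
scene carrier_green_hook [([0.5484, 0.1171, 0.1313], 0.89)]
scene band [([0.554, 0.1715, 0.1189], 0.83)]
```

All three hang on the drip half (hooks at y = −0.001, 0.058, 0.117; band at 0.171). Now I grip green where it hangs and slide it.

Emit:
move_arm:
  motion:
    - [[0.01,0.38,0],[0,0,0],0]
    - [[0.01,0.38,0],[0,0,0],0]
    - [[0.01,0.38,-0.3],[0,0,0],0]
    - [[0.01,0.38,-0.6],[0,0,0],0]
    - [[0.01,0.38,-0.6],[0,0,0],0]
    - [[0.01,0.38,-0.6],[0,0,0],1]
    - [[0.01,0.38,-0.6],[0,0,0],1]
    - [[0.01,0.38,-0.6],[0,0,0],1]
  force: 12

```text
clock: 29.85
position: [0.5492, 0.1161, 0.1625]
eef_rot: [2.276, 2.161, 0.006]
contact_force: [0.2, 0.2, 0.7]
finger_gap: 0.307
grasp_force: 0.0
```

Emit:
move_arm:
  motion:
    - [[0,0,0],[0,0,0],1]
    - [[0,0,0],[0,0,0],1]
    - [[0,0,0],[0,0,0],1]
    - [[0.005,0.1,0],[0,0,0],1]
    - [[0.01,0.2,0],[0,0,0],1]
    - [[0.01,0.2,0],[0,0,0],1]

```text
clock: 30.45
position: [0.5506, 0.148, 0.1612]
eef_rot: [2.276, 2.163, 0.007]
contact_force: [4.7, 4.2, 5.8]
finger_gap: 0.113
grasp_force: 12.0
```

Run:
```python
from h import *
print(T().round(4)[:3,3], bot.get_obs()["contact_force"],bot.get_obs()["finger_gap"])
N=["carrier_green","carrier_green_hook"]
im,E=snap("wrist","w16");pts("wrist",E,N)
im,E=snap("scene","s16");pts("scene",E,N)
```

```text
[0.5506 0.148  0.1612] [4.68332287 4.1635393  5.82053383] 0.11289656852557964
wrist carrier_green [([0.5502, 0.1495, 0.0418], 0.94)]
wrist carrier_green_hook [([0.5518, 0.1492, 0.1285], 0.94)]
scene carrier_green [([0.5529, 0.1437, 0.0497], 0.86), ([0.7249, 0.2653, 0.001], 0.37)]
scene carrier_green_hook [([0.5517, 0.1489, 0.1292], 0.87)]
```

Emit:
move_arm:
  motion:
    - [[0.006,0.13,0],[0,0,0],1]
    - [[0.013,0.26,0],[0,0,0],1]
    - [[0.02,0.39,0],[0,0,0],1]
    - [[0.026,0.52,0],[0,0,0],1]
    - [[0.033,0.65,0],[0,0,0],1]
    - [[0.04,0.78,0],[0,0,0],1]
    - [[0.045,0.9,0],[0,0,0],1]
    - [[0.045,0.9,0],[0,0,0],1]

```text
clock: 31.55
position: [0.557, 0.2838, 0.1611]
eef_rot: [2.276, 2.165, 0.008]
contact_force: [3.4, 3.1, 5.8]
finger_gap: 0.114
grasp_force: 12.0
```

Emit:
move_arm:
  motion:
    - [[0.006,0.13,0],[0,0,0],1]
    - [[0.013,0.26,0],[0,0,0],1]
    - [[0.02,0.38,0],[0,0,0],1]
    - [[0.02,0.38,0],[0,0,0],1]

```text
clock: 31.95
position: [0.5597, 0.3407, 0.1609]
eef_rot: [2.276, 2.165, 0.007]
contact_force: [3.9, 3.3, 4.7]
finger_gap: 0.116
grasp_force: 12.0
```

Run:
```python
from h import *
print(T().round(4)[:3,3], bot.get_obs()["contact_force"],bot.get_obs()["finger_gap"])
N=["carrier_green","carrier_green_hook"]
im,E=snap("wrist");pts("wrist",E,N)
im,E=snap("scene","s17");pts("scene",E,N+["carrier_blue_hook","carrier_orange_hook"])
```

```text
[0.5597 0.3407 0.1609] [3.88996191 3.33062497 4.65298882] 0.11596129936438881
wrist carrier_green [([0.5581, 0.337, 0.0445], 0.71)]
wrist carrier_green_hook [([0.5591, 0.3439, 0.1283], 0.77), ([0.39, 0.1808, -0.0024], 0.46)]
scene carrier_green [([0.5609, 0.3365, 0.0521], 0.62), ([0.7265, 0.2698, 0.0045], 0.57)]
scene carrier_green_hook [([0.5584, 0.3418, 0.1301], 0.67), ([0.5509, 0.1701, 0.1184], 0.23)]
scene carrier_blue_hook [([0.5482, 0.059, 0.1257], 0.95), ([0.5523, 0.173, -0.0003], 0.63)]
scene carrier_orange_hook [([0.5441, -0.0038, 0.1257], 0.78), ([0.5592, 0.338, 0.1297], 0.56)]
```

Emit:
move_arm:
  motion:
    - [[0,0,0],[0,0,0],0]
    - [[0,0,0],[0,0,0],0]
    - [[0,0,0],[0,0,0],0]
    - [[0,0,0],[0,0,0],0]
    - [[0,0,0.3],[0,0,0],0]
    - [[0,0,0.6],[0,0,0],0]
    - [[-0.04,-0.4,0.6],[0,0,0],0]
    - [[-0.04,-0.8,0.6],[0,0,0],0]

```text
clock: 33.15
position: [0.5532, 0.2387, 0.2517]
eef_rot: [2.273, 2.166, 0.005]
contact_force: [1.2, -0.8, -0.4]
finger_gap: 0.5
grasp_force: 0.0
```

Emit:
move_arm:
  motion:
    - [[-0.04,-0.4,0],[0,0,0],0]
    - [[-0.04,-0.8,0],[0,0,0],0]
    - [[-0.04,-0.8,0],[0,0,0],0]

```text
clock: 33.45
position: [0.5462, 0.1146, 0.2493]
eef_rot: [2.281, 2.16, -0.002]
contact_force: [0.1, 0.9, -0.1]
finger_gap: 0.5
grasp_force: 0.0
```

Run:
```python
from h import *
print(T().round(4)[:3])
N=["carrier_green","carrier_green_hook","carrier_blue","carrier_blue_hook","carrier_orange_hook"]
im,E=snap("wrist");pts("wrist",E,N)
im,E=snap("scene","s18");pts("scene",E,N)
```

```text
[[ 5.440e-02  9.985e-01 -7.000e-04  5.462e-01]
 [ 9.985e-01 -5.440e-02 -1.400e-03  1.146e-01]
 [-1.400e-03 -6.000e-04 -1.000e+00  2.493e-01]]
wrist carrier_green []
wrist carrier_green_hook []
wrist carrier_blue [([0.5585, 0.0574, 0.0463], 0.83)]
wrist carrier_blue_hook [([0.5479, 0.0594, 0.1254], 0.65)]
wrist carrier_orange_hook [([0.549, 0.0046, 0.1265], 0.9)]
scene carrier_green [([0.5691, 0.3362, 0.048], 0.64), ([0.6296, -0.2841, 0.1748], 0.5)]
scene carrier_green_hook []
scene carrier_blue [([0.5614, 0.0593, 0.0468], 0.78)]
scene carrier_blue_hook [([0.549, 0.0604, 0.1243], 0.77)]
scene carrier_orange_hook [([0.5453, 0.0011, 0.1251], 0.85)]
```

Emit:
move_arm:
  motion:
    - [[0.005,-0.38,0],[0,0,0],0]
    - [[0.005,-0.38,0],[0,0,0],0]
    - [[0.005,-0.38,0],[0,0,0],0]
    - [[0.005,-0.38,0],[0,0,0],0]

```text
clock: 34.45
position: [0.5476, 0.0619, 0.2495]
eef_rot: [-2.278, -2.163, -0.001]
contact_force: [-0.1, 1.3, 0.2]
finger_gap: 0.5
grasp_force: 0.0
```

Emit:
move_arm:
  motion:
    - [[0,-0.02,-0.3],[0,0,0],0]
    - [[0,-0.02,-0.6],[0,0,0],0]
    - [[0,-0.02,-0.6],[0,0,0],0]
    - [[0,-0.02,-0.6],[0,0,0],1]
    - [[0,-0.02,-0.6],[0,0,0],1]
    - [[0,-0.02,-0.6],[0,0,0],1]
    - [[0,-0.02,-0.6],[0,0,0],1]
    - [[0,-0.02,-0.6],[0,0,0],1]

```text
clock: 35.25
position: [0.5483, 0.0584, 0.1608]
eef_rot: [2.277, 2.162, 0.002]
contact_force: [-0.7, -0.1, 0.2]
finger_gap: 0.13
grasp_force: 0.6
```

Emit:
move_arm:
  motion:
    - [[0,0,0],[0,0,0],1]
    - [[0,0,0],[0,0,0],1]
    - [[0.007,0.13,0],[0,0,0],1]
    - [[0.013,0.26,0],[0,0,0],1]
    - [[0.02,0.39,0],[0,0,0],1]
    - [[0.027,0.52,0],[0,0,0],1]
    - [[0.033,0.65,0],[0,0,0],1]
    - [[0.033,0.65,0],[0,0,0],1]

```text
clock: 36.05
position: [0.5529, 0.158, 0.1604]
eef_rot: [-2.276, -2.165, -0.003]
contact_force: [-0.6, 5.2, 5.4]
finger_gap: 0.111
grasp_force: 12.0
```

Emit:
move_arm:
  motion:
    - [[0.007,0.13,0],[0,0,0],1]
    - [[0.013,0.26,0],[0,0,0],1]
    - [[0.02,0.39,0],[0,0,0],1]
    - [[0.027,0.52,0],[0,0,0],1]
    - [[0.033,0.65,0],[0,0,0],1]
    - [[0.04,0.78,0],[0,0,0],1]
    - [[0.04,0.78,0],[0,0,0],1]

```text
clock: 36.75
position: [0.5584, 0.2746, 0.1601]
eef_rot: [-2.276, -2.164, -0.002]
contact_force: [-3.1, 4.4, 7.1]
finger_gap: 0.114
grasp_force: 12.0
```

Run:
```python
from h import *
print(T().round(4)[:3,3], bot.get_obs()["contact_force"],bot.get_obs()["finger_gap"])
N=["carrier_green","carrier_green_hook","carrier_blue","carrier_blue_hook"]
im,E=snap("wrist","w19");pts("wrist",E,N)
im,E=snap("scene","s19");pts("scene",E,N+["carrier_orange_hook"])
```

```text
[0.5584 0.2746 0.1601] [-3.05282948  4.44162795  7.0804816 ] 0.11355266961713492
wrist carrier_green []
wrist carrier_green_hook [([0.5578, 0.3436, 0.1281], 0.94)]
wrist carrier_blue [([0.5713, 0.3375, 0.0413], 0.72), ([0.5604, 0.2713, 0.0455], 0.63)]
wrist carrier_blue_hook [([0.5589, 0.2754, 0.1261], 0.97), ([0.7457, 0.1137, 0.0025], 0.5)]
scene carrier_green [([0.5709, 0.3363, 0.0497], 0.77)]
scene carrier_green_hook [([0.5579, 0.3367, 0.1307], 0.67)]
scene carrier_blue [([0.5602, 0.2725, 0.0455], 0.9), ([0.7617, -0.0451, 0.0], 0.49)]
scene carrier_blue_hook [([0.5616, 0.2733, 0.126], 0.65)]
scene carrier_orange_hook [([0.5419, 0.0019, 0.1252], 0.8)]
```

Emit:
move_arm:
  motion:
    - [[0,0,0],[0,0,0],0]
    - [[0,0,0],[0,0,0],0]
    - [[0,0,0],[0,0,0],0]
    - [[0,0,0],[0,0,0],0]
    - [[0,0,0.3],[0,0,0],0]
    - [[0,0,0.6],[0,0,0],0]
    - [[-0.03,-0.3,0.6],[0,0,0],0]
    - [[-0.03,-0.6,0.6],[0,0,0],0]

```text
clock: 38.1
position: [0.5547, 0.183, 0.2518]
eef_rot: [2.273, 2.165, 0.005]
contact_force: [1.2, -2.0, -0.6]
finger_gap: 0.497
grasp_force: 0.0
```

Emit:
move_arm:
  motion:
    - [[-0.02,-0.3,0],[0,0,0],0]
    - [[-0.03,-0.6,0],[0,0,0],0]
    - [[-0.045,-0.9,0],[0,0,0],0]
    - [[-0.045,-0.9,0],[0,0,0],0]

```text
clock: 38.5
position: [0.5471, 0.0428, 0.2495]
eef_rot: [2.283, 2.156, -0.002]
contact_force: [0.4, -0.3, -1.2]
finger_gap: 0.5
grasp_force: 0.0
```

Emit:
move_arm:
  motion:
    - [[-0.02,-0.31,0],[0,0,0],0]
    - [[-0.02,-0.31,0],[0,0,0],0]
    - [[-0.02,-0.31,0],[0,0,0],0]
    - [[-0.02,-0.31,0],[0,0,0],0]

```text
clock: 38.9
position: [0.5443, 0.0023, 0.2494]
eef_rot: [-2.277, -2.164, -0.0]
contact_force: [-0.3, 0.2, -0.1]
finger_gap: 0.499
grasp_force: 0.0
```

Run:
```python
from h import *
print(T().round(4)[:3])
N=["carrier_orange","carrier_orange_hook"]
im,E=snap("wrist");pts("wrist",E,N)
im,E=snap("scene","s20");pts("scene",E,N+["carrier_green_hook","carrier_blue_hook"])
```

```text
[[ 5.110e-02  9.987e-01 -2.000e-04  5.443e-01]
 [ 9.987e-01 -5.110e-02  5.000e-04  2.300e-03]
 [ 5.000e-04 -3.000e-04 -1.000e+00  2.494e-01]]
wrist carrier_orange [([0.5555, 0.0028, 0.0445], 0.78)]
wrist carrier_orange_hook [([0.5448, 0.0007, 0.1289], 0.67)]
scene carrier_orange [([0.5536, 0.0046, 0.0473], 0.57), ([0.5435, 0.0021, 0.128], 0.3)]
scene carrier_orange_hook [([0.5428, 0.0006, 0.1239], 0.73), ([0.7625, -0.0485, 0.0004], 0.51)]
scene carrier_green_hook [([0.5576, 0.3389, 0.1316], 0.86), ([0.3772, -0.0464, 0.0009], 0.16)]
scene carrier_blue_hook [([0.5595, 0.2718, 0.123], 0.71)]
```

Emit:
move_arm:
  motion:
    - [[0,-0.01,-0.3],[0,0,0],0]
    - [[0,-0.01,-0.6],[0,0,0],0]
    - [[0,-0.01,-0.6],[0,0,0],0]
    - [[0,-0.01,-0.6],[0,0,0],1]
    - [[0,-0.01,-0.6],[0,0,0],1]
    - [[0,-0.01,-0.6],[0,0,0],1]
    - [[0,-0.01,-0.6],[0,0,0],1]
    - [[0,-0.01,-0.6],[0,0,0],1]

```text
clock: 40.1
position: [0.545, -0.0002, 0.1608]
eef_rot: [2.277, 2.162, 0.002]
contact_force: [0.3, -0.4, 0.1]
finger_gap: 0.131
grasp_force: 0.0
```

Emit:
move_arm:
  motion:
    - [[0,0,0],[0,0,0],1]
    - [[0,0,0],[0,0,0],1]
    - [[0.007,0.13,0],[0,0,0],1]
    - [[0.013,0.26,0],[0,0,0],1]
    - [[0.02,0.39,0],[0,0,0],1]
    - [[0.027,0.52,0],[0,0,0],1]
    - [[0.033,0.65,0],[0,0,0],1]
    - [[0.033,0.65,0],[0,0,0],1]

```text
clock: 40.9
position: [0.5501, 0.0993, 0.1604]
eef_rot: [2.276, 2.165, 0.004]
contact_force: [1.0, 3.6, 3.4]
finger_gap: 0.113
grasp_force: 12.0
```

Emit:
move_arm:
  motion:
    - [[0.007,0.13,0],[0,0,0],1]
    - [[0.013,0.26,0],[0,0,0],1]
    - [[0.02,0.39,0],[0,0,0],1]
    - [[0.027,0.52,0],[0,0,0],1]
    - [[0.033,0.65,0],[0,0,0],1]
    - [[0.041,0.8,0],[0,0,0],1]
    - [[0.041,0.8,0],[0,0,0],1]

```text
clock: 41.6
position: [0.5557, 0.2189, 0.1602]
eef_rot: [-2.276, -2.165, -0.003]
contact_force: [-0.4, 4.5, 5.6]
finger_gap: 0.112
grasp_force: 12.0
```

Emit:
move_arm:
  motion:
    - [[0,0,0],[0,0,0],0]
    - [[0,0,0],[0,0,0],0]
    - [[0,0,0],[0,0,0],0]
    - [[0,0,0],[0,0,0],0]
    - [[0,0,0.3],[0,0,0],0]
    - [[0,0,0.6],[0,0,0],0]
    - [[0,-0.3,0.6],[0,0,0],0]
    - [[0,-0.6,0.6],[0,0,0],0]

```text
clock: 42.4
position: [0.5563, 0.1271, 0.2518]
eef_rot: [2.273, 2.165, 0.005]
contact_force: [0.2, -0.8, -1.1]
finger_gap: 0.492
grasp_force: 0.0
```

Run:
```python
from h import *
print(T().round(4)[:3])
N=["carrier_orange","carrier_orange_hook","carrier_green","carrier_green_hook","carrier_blue","carrier_blue_hook","band"]
im,E=snap("wrist","w21");pts("wrist",E,N)
im,E=snap("scene","s21");pts("scene",E,N+["cover_grip"])
u=proj("scene",E,[[.55,.25,.12]])[0].astype(int); x,y=u
cv2.imwrite("pics/s21c.png",cv2.convertScaleAbs(cv2.resize(im[y-50:y+50,x-65:x+65],None,fx=6,fy=6,interpolation=cv2.INTER_CUBIC),alpha=1.5))
```

```text
[[ 4.890e-02  9.988e-01  4.300e-03  5.563e-01]
 [ 9.988e-01 -4.890e-02  2.000e-04  1.271e-01]
 [ 4.000e-04  4.300e-03 -1.000e+00  2.518e-01]]
wrist carrier_orange [([0.5544, 0.2211, 0.0398], 0.74)]
wrist carrier_orange_hook [([0.5589, 0.2221, 0.1304], 0.65)]
wrist carrier_green []
wrist carrier_green_hook [([0.5578, 0.1707, 0.1208], 0.54)]
wrist carrier_blue []
wrist carrier_blue_hook []
wrist band [([0.5577, 0.1691, 0.1166], 0.64)]
scene carrier_orange [([0.5517, 0.2219, 0.0482], 0.8), ([0.5565, 0.2222, 0.1264], 0.45)]
scene carrier_orange_hook [([0.5574, 0.2229, 0.1252], 0.61)]
scene carrier_green [([0.554, 0.1728, 0.1219], 0.22)]
scene carrier_green_hook [([0.5573, 0.3374, 0.1299], 0.93), ([0.5575, 0.2237, 0.1268], 0.71)]
scene carrier_blue [([0.56, 0.2714, 0.047], 0.7), ([0.6297, -0.2843, 0.1792], 0.66)]
scene carrier_blue_hook [([0.5622, 0.274, 0.1267], 0.76)]
scene band [([0.5504, 0.171, 0.1188], 0.81)]
scene cover_grip [([0.6286, -0.2835, 0.1775], 0.71)]
```

View pics/s21c.png

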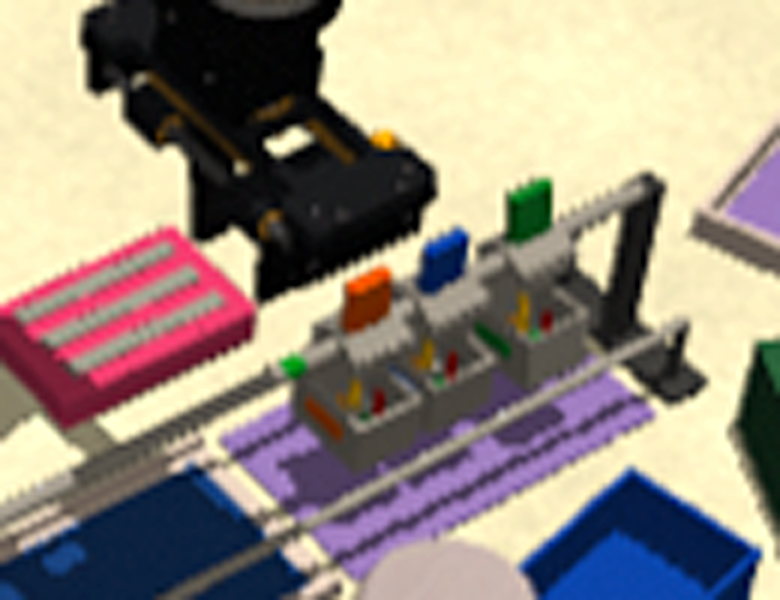

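All three hang past the band at (292,365): orange (370,300), blue (445,260) and green (530,210). Next I close the cover.

Emit:
move_arm:
  motion:
    - [[0.05,-0.3,0],[0,0,0.024],0]
    - [[0.1,-0.6,0],[0,0,0.024],0]
    - [[0.16,-0.92,0],[0,0,0.024],0]
    - [[0.16,-0.92,0],[0,0,0.024],0]
  force: 20

```text
clock: 43.65
position: [0.5801, -0.0161, 0.2495]
eef_rot: [2.2, 2.24, -0.002]
contact_force: [0.5, 1.2, -0.8]
finger_gap: 0.504
grasp_force: 0.0
```

Emit:
move_arm:
  motion:
    - [[0.05,-0.3,0],[0,0,0],0]
    - [[0.1,-0.6,0],[0,0,0],0]
    - [[0.16,-0.92,0],[0,0,0],0]
    - [[0.16,-0.92,0],[0,0,0],0]

```text
clock: 44.05
position: [0.6037, -0.1539, 0.2493]
eef_rot: [2.2, 2.241, -0.002]
contact_force: [-0.0, 0.6, 0.3]
finger_gap: 0.502
grasp_force: 0.0
```

Emit:
move_arm:
  motion:
    - [[0.05,-0.3,0],[0,0,0],0]
    - [[0.1,-0.6,0],[0,0,0],0]
    - [[0.16,-0.92,0],[0,0,0],0]
    - [[0.16,-0.92,0],[0,0,0],0]
    - [[0.16,-0.92,0],[0,0,0],0]

```text
clock: 44.55
position: [0.6272, -0.2867, 0.2486]
eef_rot: [-2.196, -2.245, -0.0]
contact_force: [-0.7, 0.6, 0.2]
finger_gap: 0.502
grasp_force: 0.0
```

Run:
```python
from h import *
print(T().round(4)[:3])
im,E=snap("wrist");pts("wrist",E,["cover_grip"])
im,E=snap("scene");pts("scene",E,["cover_grip"])
```

```text
[[-0.022   0.9998 -0.001   0.6272]
 [ 0.9998  0.022   0.0013 -0.2867]
 [ 0.0014 -0.001  -1.      0.2486]]
wrist cover_grip [([0.6278, -0.2827, 0.1728], 0.73)]
scene cover_grip [([0.6288, -0.2853, 0.1772], 0.94)]
```

Emit:
move_arm:
  motion:
    - [[0.01,0.01,-0.25],[0,0,0],0]
    - [[0.01,0.01,-0.46],[0,0,0],0]
    - [[0.01,0.01,-0.46],[0,0,0],0]
    - [[0.01,0.01,-0.46],[0,0,0],1]
    - [[0.01,0.01,-0.46],[0,0,0],1]
    - [[0.01,0.01,-0.46],[0,0,0],1]
    - [[0.01,0.01,-0.46],[0,0,0],1]
    - [[0.01,0.01,-0.46],[0,0,0],1]
  force: 20

```text
clock: 45.55
position: [0.6289, -0.2854, 0.1815]
eef_rot: [2.194, 2.247, -0.0]
contact_force: [-3.6, 0.4, 11.2]
finger_gap: 0.137
grasp_force: 19.9
```

Emit:
move_arm:
  motion:
    - [[0,0,0],[0,0,0],1]
    - [[0,0,0],[0,0,0],1]
    - [[-0.2,-0.004,0],[0,0,0],1]
    - [[-0.4,-0.009,0],[0,0,0],1]
    - [[-0.6,-0.013,0],[0,0,0],1]
    - [[-0.75,-0.017,0],[0,0,0],1]
    - [[-0.9,-0.02,0],[0,0,0],1]
    - [[-0.9,-0.02,0],[0,0,0],1]

```text
clock: 46.35
position: [0.4924, -0.2885, 0.1815]
eef_rot: [2.196, 2.246, -0.001]
contact_force: [-1.1, 0.6, 2.7]
finger_gap: 0.136
grasp_force: 20.0
```

Emit:
move_arm:
  motion:
    - [[-0.03,0,0],[0,0,0],1]
    - [[-0.06,-0.001,0],[0,0,0],1]
    - [[-0.09,-0.002,0],[0,0,0],1]
    - [[-0.12,-0.002,0],[0,0,0],1]
    - [[-0.12,-0.002,0],[0,0,0],1]

```text
clock: 46.85
position: [0.4787, -0.2888, 0.1815]
eef_rot: [2.19, 2.244, 0.005]
contact_force: [9.7, -0.6, 1.0]
finger_gap: 0.135
grasp_force: 20.0
```

Emit:
move_arm:
  motion:
    - [[-0.02,0,0],[0,0,0],1]
    - [[-0.01,0,0],[0,0,0],-0.2]
    - [[0.02,0,0],[0,0,0],-0.2]
    - [[0.02,0,0],[0,0,0],-0.2]
    - [[0.02,0,0],[0,0,0],-0.2]
    - [[0.02,0,0.3],[0,0,0],-0.2]
    - [[0.02,0,0.6],[0,0,0],-0.2]
    - [[0.02,0,0.9],[0,0,0],-0.2]

```text
clock: 47.65
position: [0.4782, -0.2881, 0.3162]
eef_rot: [-2.194, -2.246, 0.001]
contact_force: [1.7, -0.5, -0.7]
finger_gap: 0.588
grasp_force: 0.0
```

Emit:
move_arm:
  motion:
    - [[-0.3,0.3,0.1],[0,0,0],-0.2]
    - [[-0.6,0.6,0.1],[0,0,0],-0.2]
    - [[-0.6,0.8,0.1],[0,0,0],-0.2]
    - [[-0.6,0.8,0.1],[0,0,0],-0.2]

```text
clock: 48.05
position: [0.3869, -0.1651, 0.3306]
eef_rot: [-2.193, -2.249, -0.001]
contact_force: [0.1, 0.1, 0.4]
finger_gap: 0.6
grasp_force: 0.0
```

Run:
```python
from h import *
print(T().round(4)[:3,3])
im,E=snap("top","top22");pts("top",E,["cover_grip","spray_bottle","timer","cassette","burr_rack","blue_bin"])
o1=ortho("top",im,E,.36,.78,-.42,-.16,.142,1000)
im,E=snap("scene","s22");pts("scene",E,["cover_grip","carrier_orange_hook","carrier_blue_hook","carrier_green_hook","carrier_orange","carrier_blue","carrier_green"])
c=cv2.resize(im[90:290,170:470],None,fx=2.5,fy=2.5,interpolation=cv2.INTER_CUBIC)[:500,:530]
o=np.zeros((500,800,3),np.uint8); o[:420,:260]=o1[:420]; o[:,265:795]=c
x0=0
cv2.imwrite("pics/f.png",cv2.convertScaleAbs(o,alpha=1.4))
```

```text
[ 0.3869 -0.1651  0.3306]
top cover_grip [([0.4792, -0.2872, 0.1748], 0.88), ([0.3901, 0.1833, 0.0034], 0.29)]
top spray_bottle [([0.7431, 0.1107, -0.0011], 0.72), ([0.7679, -0.0531, -0.0026], 0.62)]
top timer [([0.3733, -0.0544, 0.0046], 0.87)]
top cassette [([0.3939, 0.1817, 0.0036], 0.76)]
top burr_rack [([0.3887, 0.3648, -0.0006], 0.57)]
top blue_bin [([0.73, 0.2711, 0.0009], 0.73), ([0.3744, -0.0501, 0.0031], 0.56)]
scene cover_grip [([0.4792, -0.2868, 0.1776], 0.75), ([0.3776, -0.0482, 0.0001], 0.69)]
scene carrier_orange_hook [([0.5546, 0.2215, 0.128], 0.69)]
scene carrier_blue_hook [([0.5609, 0.2723, 0.1254], 0.66), ([0.3948, 0.1826, 0.0019], 0.6)]
scene carrier_green_hook [([0.5596, 0.3391, 0.1296], 0.96)]
scene carrier_orange [([0.5622, 0.2728, 0.1252], 0.7), ([0.5561, 0.2235, 0.0451], 0.59)]
scene carrier_blue []
scene carrier_green [([0.571, 0.3363, 0.0496], 0.74)]
```

View pics/f.png

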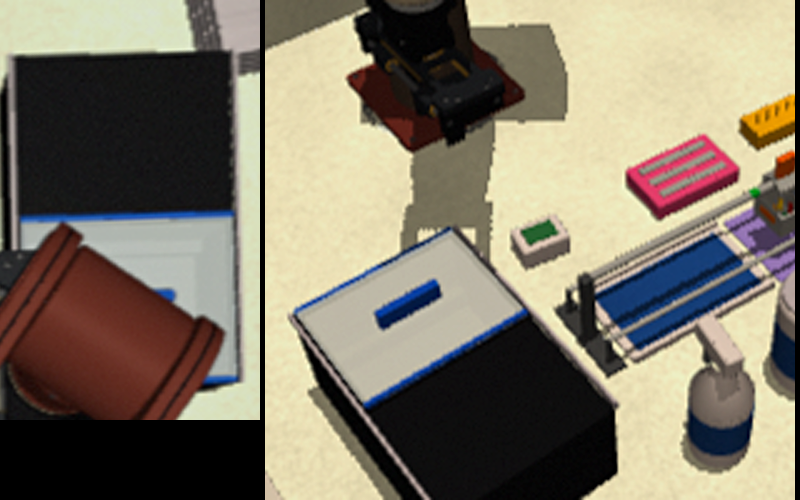

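The cover is shut (grip at x = 0.479, blue edges flush with the front rim), the carriers hang on the dry half, and the bystanders are untouched.

```bash
python3 -c "
from workcell import finish_job
print(finish_job())"
```

```text
the job is handed in; nothing more can be done
None
```

The job is handed in: all three carriers (blue, orange, green) hang entirely past the green band on the dry half after being slid there along the rail, the cover is fully shut, and the bystanders I re-checked had not moved.

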